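# Clear, load and wind in the wax trimming slide

## Robot

A 6-joint arm with a two-finger parallel gripper is mounted at the origin on the work surface. World frame = base frame: x ahead of the robot, y to its left, z up, the work surface at z = 0. Lengths are in mm, angles in rad, forces in N, time in s.
With the tool pointing down it reaches from about 350 to 875 mm from the base axis. Payload 4.2 kg.
Tool frame: the origin (TCP) lies at the very end of the fingers, on their centre line; the grasp point (between the pads) lies 19 mm behind it; z points along the fingers, y is the line along which they close (so a half turn about z gives the same grasp; the last joint's range is limited). The gripper opens to 85 mm and grips with 20 to 120 N. Pads are 22 mm wide; open, the fingers measure 114 mm over their backs; the gripper's body (76 mm by 85 mm) begins 54 mm behind the grasp point. The pads swing forward as they close: fully open they stand 13 mm farther back than shut.
Start: joints at [-1.025, 0.385, 0.008, 0, -1.194, -0.259], TCP at [176.819, -599.445, 231.312] pointing down, gripper open.
Joint ranges: [-3.14, 3.14], [-1.21, 2.06], [-1.07, 1.41], [-3.16, 2.05], [-2.99, -0.16], [-3.1, 3.1]. Speed limits (rad/s): [2.79, 2.79, 3.14, 3.14, 3.14, 3.14].

## Interface

Orientations are given as a unit quaternion [x, y, z, w].
In Python, from bench import arm, optics gives the robot as it stands. The module is installed in compiled form; this text tells all that it offers.
- The arm moves only by the tool step_arm, never from a script. Its argument "motion" is a list of rows, each an object with "dr": the turn, a rotation vector about the tool's x, y, z in units of 8 degrees (1.0 is 8 degrees), a list of three; "slide": the shift along the tool's x, y, z in mm, a list of three; "jaw": the finger opening in mm, from 0 to 85.4. A call has exactly 8 rows; each row is the pose to reach, as a shift and turn from the pose commanded when the call began, along the tool's axes at that moment; what a row does not reach only later rows make up. A row lasts 1/8 s, in which the tool goes at most 62.5 mm and 10.7 degrees, less where a joint would pass 70% of its speed; a pose out of reach is approached as far as the arm can. A call with a gripper value outside its range is refused whole. The fingers move at their own pace and stop on an object; the grip force is fixed at half the most. Time passes only in rows, so rows that repeat a pose let the fingers close, or fill a call up. It gives the time, the measured TCP pose, the force, the opening and the grip force at its end, in the units of the state.
- arm.read_state(): the state, without advancing time (a new reading comes with each control period).
- optics.get_image(name): name is "side" or "top"; returns the picture (420x560x3 uint8, blue, green, red); there is no depth.
- optics.camera_info(name): a dict with "camera_matrix" (3x3 intrinsics, pixels), "view" (4x4, takes a point from world to camera coordinates). Camera axes: x right, y up, looking along -z (the intrinsics and any distortion apply to the point x, -y, -z); pixel columns grow to the right and rows downward; lengths in mm; the calibration is good to about 2 mm. A picture is of the moment at which its call begins. camera_info takes no time and is no camera call.
- arm.job_done(): hands the job in; it is judged then, once.
The state is a dict: "clock": time; "joints": joint angles; "joint_vel": joint speeds; "joint_efforts": joint torques, N m; "position": TCP position; "ee_rot": TCP orientation; "contact_force": force on the tool from outside, world axes, zero at the start; "wrist_torque": the same for the moment, N m; "gripper_width": finger opening in mm; "grasp_force": force on a finger pad.
Only numpy, scipy, OpenCV 4.12 (cv2) and the standard library are available. Lean on these libraries where they do the work, as an engineer would, in place of code of your own. Each camera call takes 0.05 s, during which the arm holds its last target. There are 200 camera calls.

## Task

Take the scraper block from its cork mat and wipe every wax offcut off the steel bed into the chip trough behind it, then put the scraper back on its mat and lay the wax block flat on the dark mark in the middle of the bed, lengthwise along the mark. Only then unfold the crank handle until it stands fully up, wind it clockwise two full turns to the stop so that the bed goes fully in to the trimming head, and fold the handle down flat again. Do not push the jar and the tin can beside the slide out of place.

Things in the scene. Friction and masses are not known exactly. Their poses are not given: they have to be found in the camera images.
- bed_mid (a point): Centre of the top of the slide's steel bed (moves with it): a level plate 180 (x) by 200 (y) mm, top 50 mm above the table. Lips 10 mm high along both y edges leave 188 mm between them; the x edges are open. A flush dark mark, 138 (x) by 58 (y) mm, is at its centre. +x points away from the robot to the trough, +y along the bed's travel to the trimming head (a portal 132 mm high, 240 mm away).
- crank_axis (a point): Point on the crank's vertical axis, above the green gearbox at the slide's -y end, at the height of the handle's hinge (116 mm). Axes as the bed's. The crank's flat bar is 14 mm wide, its top 14 mm lower; the hinge is 70 mm from the axis. At crank = 0 the bar points to this point's -x (to the robot). Gearbox top 34 mm lower.
- handle_grip (a point): Point on the centre line of the folding crank handle (a black sleeve 22 mm in diameter, 66 mm long, that spins freely on its spindle), 50 mm from the handle's hinge; the sleeve reaches from 14 to 80 mm from the hinge. Its x axis points along the handle away from the hinge.
- handle (a joint): Folding hinge of the crank handle, rad: 0 = folded flat along the crank's bar, pointing at the crank's axis; 1.57 = standing upright (stop). Level hinge at the end of the crank's bar. Stiff (0.06 N m): it stays where it is left. It starts between 0 and 0.2.
- crank (a joint): Crank angle, rad: 0 at the start, grows clockwise seen from above, stop at 12.57 (two full turns). It stays where it is left, resistance about 0.1 N m. Each turn moves the bed 47 mm.
- bed (a joint): Travel of the bed along its +y, m: 0 at the start, 0.094 at the stop by the trimming head. Driven only by the crank (7.5 mm per rad).
- mat_mid (a point): Centre of the top of the cork mat, 160 mm (x) by 100 mm (y), 6 mm thick, fixed to the table; the scraper's place.
- scraper_mid (a point): Centre of the scraper block, half-way up (30 mm above its underside). Steel foot 44 mm (x) by 110 mm (y), 15 mm high; wooden grip above it 34 mm (x) by 90 mm (y), up to 60 mm. 250 g. It starts upright (z up).
- block_mid (a point): Centre of the cream wax block, 130 mm (x) by 50 mm (y) by 45 mm high, about 260 g, lying on the table on the side of the slide opposite to the mat.
- chip0_mid (a point): Centre of a loose wax offcut, 24 mm (x) by 54 mm (y) by 14 mm high, 16 g, at first on the bed; may be absent (3 to 6 are there).
- chip1_mid (a point): Centre of a loose wax offcut, 24 mm (x) by 54 mm (y) by 14 mm high, 16 g, at first on the bed; may be absent (3 to 6 are there).
- chip2_mid (a point): Centre of a loose wax offcut, 24 mm (x) by 54 mm (y) by 14 mm high, 16 g, at first on the bed; may be absent (3 to 6 are there).
- chip3_mid (a point): Centre of a loose wax offcut, 24 mm (x) by 54 mm (y) by 14 mm high, 16 g, at first on the bed; may be absent (3 to 6 are there).
- chip4_mid (a point): Centre of a loose wax offcut, 24 mm (x) by 54 mm (y) by 14 mm high, 16 g, at first on the bed; may be absent (3 to 6 are there).
- chip5_mid (a point): Centre of a loose wax offcut, 24 mm (x) by 54 mm (y) by 14 mm high, 16 g, at first on the bed; may be absent (3 to 6 are there).
- trough (a point): Centre of the floor of the open aluminium chip trough (fixed to the slide's base), which at the start lies along the bed's far (+x) edge, 144.5 mm in +x from the bed's centre; its axes are those of the bed. Inside about 93 mm (x) by 220 mm (y). This floor is 45 mm below the bed's top; the outer walls rise to 18 mm above the bed's top.
- jar: Bystander: glass jar, 68 mm across, 90 mm high (origin at its underside). Leave it where it is.
- can: Bystander: tin can, 72 mm across, 100 mm high (origin at its underside). Leave it where it is.
- block: The wax block (see its centre point); origin at the centre of its underside.
- scraper: The scraper block (see its centre point); origin at the centre of its underside.
Things that resemble listed ones, but are neither listed nor needed, are in the scene too. Leave any pink or purple look-alike of the block alone.

How it is judged:
By the outcome, as a careful person would: the job done as asked, in the order asked, and still so for the second after the job is handed in, with the robot touching nothing.
Of chip0, chip1, chip2, chip3, chip4, chip5 only 3 to 6 are there at a start; the rules pass over those that are not, and their reading is None.
At some moment in a run one of scraper, block may be knocked a few centimetres aside while the robot is not near it.
Once in a run the grip may slacken for a moment while it holds something.
It also fails if it takes over 210 s, if anything falls off the work surface, if the arm or the gripper's body presses on something with over 40 N, if the wrist force passes 120 N, or if a joint passes its speed limit or range.

## Working session

There is one attempt and no reset: what is moved stays moved. The work goes in short steps, Python scripts to look and compute and a tool call to move; the robot and the scene stay as the last step left them, time stands still between calls to the robot, and variables do not carry over. Pictures are saved under pics/ and viewed, at most 14 in all, crops included, and the job is handed in when it is done.

Besides the shell and the picture viewer there is one more tool, called after "Call:" by a JSON object that holds its "op" and its "data". step_arm: Moves the arm, as the interface text tells. Its arguments: {"type":"object","properties":{"motion":{"type":"array","items":{"type":"object","properties":{"dr":{"type":"array","items":{"type":"number"}},"slide":{"type":"array","items":{"type":"number"}},"jaw":{"type":"number"}}}}},"required":["motion"]}

```bash
mkdir -p pics
python3 - <<'E'
from bench import arm, optics
import cv2, numpy as np
for n in("side","top"):
    cv2.imwrite(f"pics/{n}0.png",cv2.resize(optics.get_image(n),(784,588),interpolation=cv2.INTER_CUBIC))
    i=optics.camera_info(n); print({k:np.round(v,3).tolist() if k!='x' else v for k,v in i.items()})
print(arm.read_state())
E
```

```text
{'camera_matrix': [[457.9, 0.0, 280.229], [0.0, 457.9, 206.095], [0.0, 0.0, 1.0]], 'view': [[-0.75, -0.661, 0.012, 364.174], [0.495, -0.55, 0.673, -277.541], [-0.438, 0.51, 0.74, -1083.143], [0.0, 0.0, 0.0, 1.0]]}
{'camera_matrix': [[386.379, 0.0, 280.454], [0.0, 386.379, 207.5], [0.0, 0.0, 1.0]], 'view': [[-0.029, -1.0, -0.011, 43.848], [0.991, -0.03, 0.129, -460.275], [-0.13, -0.007, 0.992, -1010.278], [0.0, 0.0, 0.0, 1.0]]}
{'clock': 0.1, 'joints': array([-1.02540857e+00,  3.85459274e-01,  6.77632119e-03, -3.97488820e-04,
       -1.19402121e+00, -2.58589199e-01]), 'joint_vel': array([ 0.00081113, -0.00262408,  0.0032637 ,  0.0029014 , -0.00089015,
       -0.0003787 ]), 'joint_efforts': array([-7.37059054e-04, -3.93319345e+01,  1.88928866e+01,  4.19790700e+00,
       -2.53651495e-03,  5.71643596e-06]), 'position': array([ 176.65578463, -598.97413793,  230.35426975]), 'ee_rot': array([-1.42835708e-01,  9.89745935e-01,  9.50152194e-04, -2.03211363e-04]), 'contact_force': array([ 0.21303689, -0.08403716,  0.48878297]), 'wrist_torque': array([-0.00858645,  0.04950285, -0.02818141]), 'grasp_force': 0.0, 'gripper_width': 85.40969488686025}
```

View pics/side0.png

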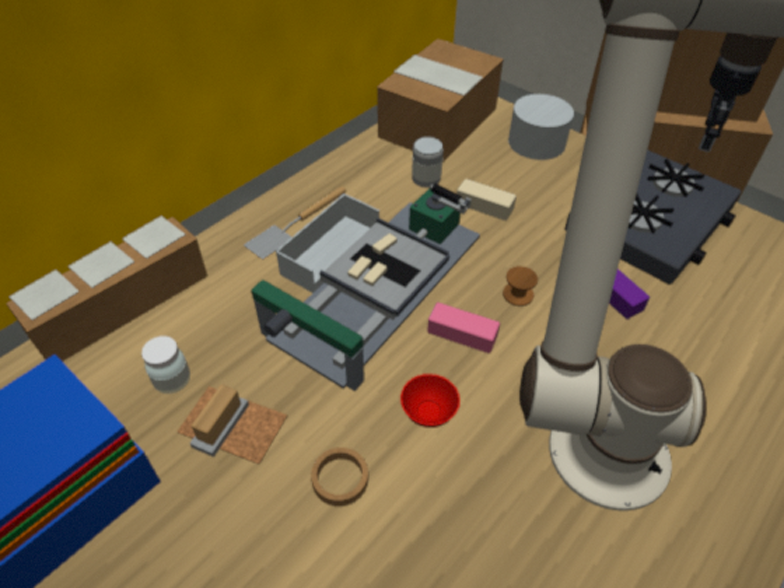

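View pics/top0.png

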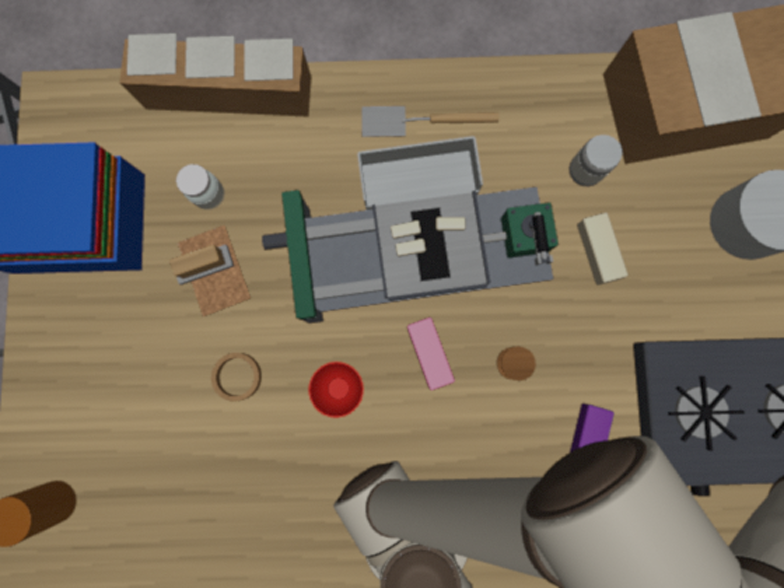

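```bash
cat > h.py <<'E'
from bench import arm, optics
import cv2, numpy as np
from scipy.optimize import least_squares
from scipy.spatial.transform import Rotation as R
I={n:optics.camera_info(n) for n in("side","top")}
F=np.diag([1,-1,-1.])
def proj(n,P):
    P=np.atleast_2d(P); V=np.array(I[n]["view"]); c=(P@V[:3,:3].T+V[:3,3])@F
    q=c@np.array(I[n]["camera_matrix"]).T; return q[:,:2]/q[:,2:]
def onz(n,uv,z):
    V=np.array(I[n]["view"]); K=np.array(I[n]["camera_matrix"])
    uv=np.atleast_2d(uv).astype(float); d=np.c_[uv,np.ones(len(uv))]@np.linalg.inv(K).T@F@V[:3,:3]
    o=-V[:3,:3].T@V[:3,3]; return o+d*((z-o[2])/d[:,2:])
def crop(n,name,x0,y0,x1,y1,s,img=None):
    im=optics.get_image(n) if img is None else img
    cv2.imwrite(f"pics/{name}.png",cv2.resize(im[y0:y1,x0:x1],None,fx=s,fy=s,interpolation=cv2.INTER_CUBIC)); return im
def fit(obs,model,x0):  # obs: list of (cam,uv), model(x)->Nx3
    f=lambda x:np.concatenate([proj(c,p)[0]-uv for (c,uv),p in zip(obs,model(x))])
    return least_squares(f,x0,loss='soft_l1')
def cen(p,x0,y0,s): return (np.array(p,float)+.5)/s-.5+[x0,y0]
def delta(target,q=None):  # shift in tool axes from current measured pose
    s=arm.read_state(); r=R.from_quat(s["ee_rot"])
    d=r.inv().apply(np.array(target)-s["position"]); return d
E
python3 - <<'E'
from h import *
a=crop("top","t1",185,90,445,240,3); 
b=crop("side","s1",175,90,375,280,3)
c=np.hstack([cv2.resize(a[150:230,110:190],None,fx=4.9,fy=4.9,interpolation=2),cv2.resize(b[265:345,120:200],None,fx=4.9,fy=4.9,interpolation=2)])
cv2.imwrite("pics/scr1.png",c)
E
```

```text
(no output)
```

View pics/t1.png

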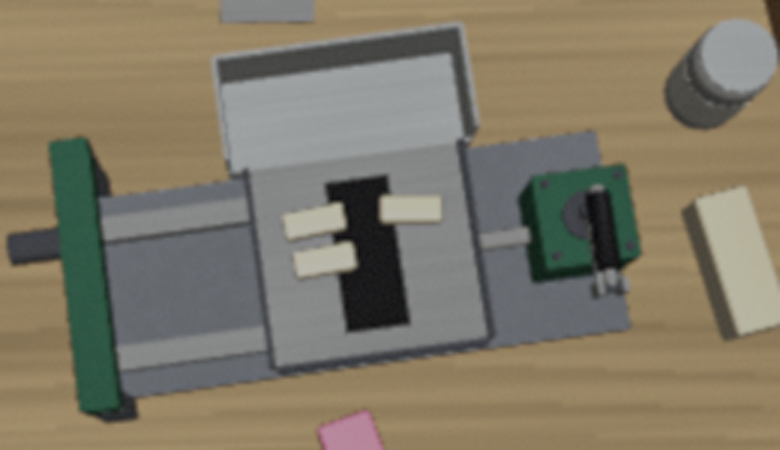

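View pics/s1.png

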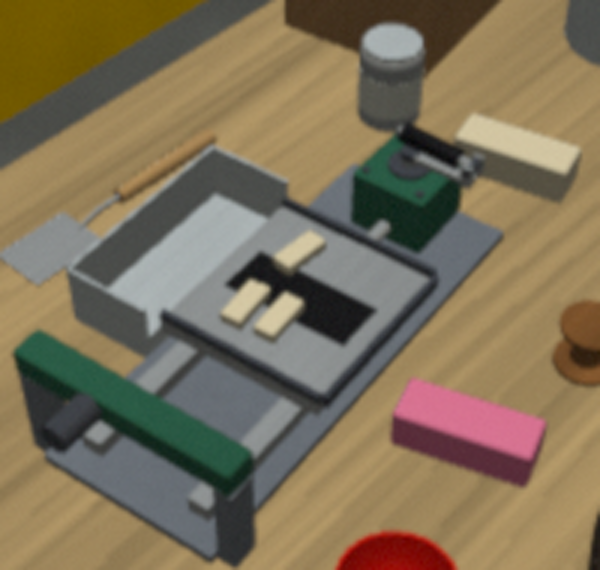

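View pics/scr1.png

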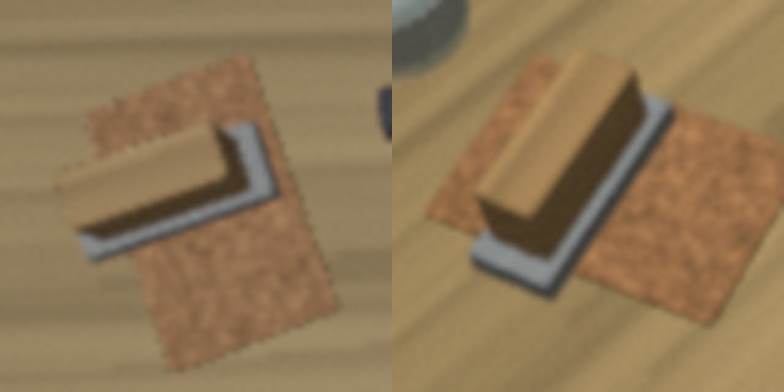

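```bash
cat > m.py <<'E'
from h import *
T=lambda p:("top",cen(p,185,90,3)); S=lambda p:("side",cen(p,175,90,3))
T2=lambda p:("top",cen(p,110,150,4.9)); S2=lambda p:("side",cen((p[0]-392,p[1]),120,265,4.9))
def rect(lx,ly,z): # order ++,+-,--,-+
    return np.array([[lx/2,ly/2,z],[lx/2,-ly/2,z],[-lx/2,-ly/2,z],[-lx/2,ly/2,z]])
def mk(loc): return lambda x:np.c_[loc[:,:2]@np.array([[np.cos(x[2]),np.sin(x[2])],[-np.sin(x[2]),np.cos(x[2])]])+x[:2],loc[:,2]]
def go(name,obs,loc,yaw0):
    p0=onz(*obs[0],loc[0,2])[0]; r=fit(obs,mk(np.array(loc)),[p0[0],p0[1],yaw0])
    print(name,np.round(r.x,3),'res',np.round(r.fun,1)); return r.x
m=rect(138,58,50)
if __name__=="__main__":
    bed=go("bed",[T(p) for p in[(327,184),(388,176),(409,323),(347,331)]]+[S(p) for p in[(230,278),(262,253),(376,310),(346,345)]],np.vstack([m,m]),0.1)
    g=rect(34,90,66);f=rect(44,110,21);mt=rect(160,100,6)
    go("scr",[T2(p) for p in[(57,185),(215,124),(232,178),(80,232),(257,122),(272,192)]]+[S2(p) for p in[(478,190),(583,48),(637,73),(530,218),(672,103),(550,285),(475,250)]],np.vstack([g,f[[1,2]],g[[3,0,1,2]][[1,2,3,0]],f[[2,3,0]]]),0.3)
    go("mat",[T2(p) for p in[(85,112),(248,55),(340,308),(172,372)]]+[S2(p) for p in[(540,55),(712,325),(428,215)]],np.vstack([mt,mt[[1,3,0]]]),0.3)
    b=rect(130,50,45)
    go("block",[T(p) for p in[(696,205),(745,187),(780,320),(734,338)]]+[S(p) for p in[(458,138),(478,115),(580,150),(568,172)]],np.vstack([b,b]),0.3)
    for p in[(315,221),(325,259),(410,208)]: print("chip",onz(*T(p),64)[0].round())
    for n,p,q in(("T",(583,215),T),("S",(408,163),S)): print("disc",n,onz(*q(p),86)[0].round(1))
    for p,q in(((597,190),T),((607,268),T),((403,128),S),((462,155),S)): print("sleeve",onz(*q(p),118)[0].round(1))
    print("jar",onz(*T((703,90)),20)[0].round(), "portal",onz(*T((75,140)),132)[0].round(),onz(*T((100,408)),132)[0].round())
E
python3 m.py
```

```text
bed [ 5.45935e+02 -4.46800e+01  9.70000e-02] res [-0.2 -0.3  0.8 -0.3  0.9  0.9 -0.1  1.  -1.8  1.6 -0.2 -1.3  0.5 -0.2
 -1.2  0.2]
scr [5.24028e+02 4.00805e+02 3.26000e-01] res [-0.7 -1.2 -0.5 -0.4  0.   0.5 -1.6  1.2 -0.6  0.6  1.3  1.  -1.2 -0.
 -0.6 -1.7  0.7 -2.1  1.  -0.5  0.5 -0.5  0.2  0.1 -0.6  0.4]
mat [5.14641e+02 3.84505e+02 3.42000e-01] res [-0.4  1.1  0.   0.   0.   1.1  0.1  1.2 -0.7 -1.1 -0.1 -0.5 -0.9 -1.3]
block [ 5.28319e+02 -3.75114e+02  2.17000e-01] res [-1.2 -1.4  0.3  0.2  3.1  2.1  0.2  0.7 -1.5 -0.2 -1.7 -1.   1.2 -0.
 -0.6  1.5]
chip [574.   2.  64.]
chip [540.  -5.  64.]
chip [583. -82.  64.]
disc T [ 566.5 -227.6   86. ]
disc S [ 567.1 -230.8   86. ]
sleeve [ 579.6 -232.4  118. ]
sleeve [ 513.2 -236.4  118. ]
sleeve [ 582.2 -238.4  118. ]
sleeve [ 513.  -244.7  118. ]
jar [ 698. -363.   20.] portal [632. 201. 132.] [408. 182. 132.]
```

```bash
cat > plan.py <<'E'
import sys; from h import *
def rot(a): return R.from_matrix(np.array([[-np.sin(a),np.cos(a),0],[np.cos(a),np.sin(a),0],[0,0,-1]]).T)  # tool y at world angle a, z down
def plan(pts,p=None,r=None):
    s=arm.read_state(); p=s["position"] if p is None else p; r=R.from_quat(s["ee_rot"]) if r is None else r
    a=None
    for x,y,z,a in pts:
        print(np.round([x,y,z,a],2),"slide",np.round(r.inv().apply(np.array([x,y,z])-p),1).tolist(),"dr",np.round((r.inv()*rot(a)).as_rotvec()/np.radians(8),2).tolist())
def rot_fix():
    e=np.array(1)
E
sed -i 's/.*def rot(a).*/def rot(a):\n    y=np.array([np.cos(a),np.sin(a),0]); z=np.array([0,0,-1.]); return R.from_matrix(np.c_[np.cross(y,z),y,z])/' plan.py; sed -i '/rot_fix/,$d' plan.py; sed -i 's/\/$//' plan.py
python3 - <<'E'
from plan import *
s=arm.read_state(); print(R.from_quat(s["ee_rot"]).as_matrix().round(3))
A=.33-np.pi
plan([(500,-150,260,1.858+1.2)])
plan([(524,401,150,A)],np.array([500,-150,260]),rot(1.858+1.2))
plan([(524,401,150,A)])
from m import *
print("can",onz("top",cen((205,195),0,0,1.4),40))
E
cat plan.py
```

```text
[[-0.959 -0.283 -0.   ]
 [-0.283  0.959  0.001]
 [ 0.     0.001 -1.   ]]
[ 500.   -150.    260.      3.06] slide [-437.1, 339.4, -29.0] dr [0.01, 0.0, -8.6]
[524.   401.   150.    -2.81] slide [-551.1, 22.1, 110.0] dr [-0.0, 0.0, -2.96]
[524.   401.   150.    -2.81] slide [-616.0, 861.0, 81.7] dr [0.01, 0.01, -11.56]
can [[659.93185584 392.39552404  40.        ]]
import sys; from h import *
def rot(a):
    y=np.array([np.cos(a),np.sin(a),0]); z=np.array([0,0,-1.]); return R.from_matrix(np.c_[np.cross(y,z),y,z])
def plan(pts,p=None,r=None):
    s=arm.read_state(); p=s["position"] if p is None else p; r=R.from_quat(s["ee_rot"]) if r is None else r
    a=None
    for x,y,z,a in pts:
        print(np.round([x,y,z,a],2),"slide",np.round(r.inv().apply(np.array([x,y,z])-p),1).tolist(),"dr",np.round((r.inv()*rot(a)).as_rotvec()/np.radians(8),2).tolist())
```

Call:
{"op": "step_arm", "data": {"motion": [{"slide":[-60,47,-10],"dr":[0,0,-1.1],"jaw":85},{"slide":[-437,339,-29],"dr":[0,0,-8.6],"jaw":85},{"slide":[-437,339,-29],"dr":[0,0,-8.6],"jaw":85},{"slide":[-437,339,-29],"dr":[0,0,-8.6],"jaw":85},{"slide":[-437,339,-29],"dr":[0,0,-8.6],"jaw":85},{"slide":[-437,339,-29],"dr":[0,0,-8.6],"jaw":85},{"slide":[-437,339,-29],"dr":[0,0,-8.6],"jaw":85},{"slide":[-437,339,-29],"dr":[0,0,-8.6],"jaw":85}]}}

```text
clock: 1.2
position: [469.3, -192.5, 258.3]
ee_rot: [-0.677, 0.736, -0.0, 0.0]
contact_force: [0.7, -1.7, -0.1]
gripper_width: 85.0
grasp_force: 0.0
```

```bash
python3 -c "
from plan import *
s=arm.read_state();print(s['position'],s['joints'])
plan([(524,401,150,.33-np.pi)])"
```

```text
[ 469.29339422 -192.5492259   258.29296124] [-6.88480043e-02  1.63286964e-01 -2.30905325e-01  3.15317924e-05
 -1.17612221e+00 -1.34725318e-02]
[524.   401.   150.    -2.81] slide [-596.0, -5.7, 108.3] dr [-0.0, -0.0, -2.95]
```

Call:
{"op": "step_arm", "data": {"motion": [{"slide":[-560,-5,60],"dr":[0,0,-2.9],"jaw":85},{"slide":[-560,-5,60],"dr":[0,0,-2.9],"jaw":85},{"slide":[-560,-5,60],"dr":[0,0,-2.9],"jaw":85},{"slide":[-560,-5,60],"dr":[0,0,-2.9],"jaw":85},{"slide":[-560,-5,60],"dr":[0,0,-2.9],"jaw":85},{"slide":[-560,-5,60],"dr":[0,0,-2.9],"jaw":85},{"slide":[-560,-5,60],"dr":[0,0,-2.9],"jaw":85},{"slide":[-560,-5,60],"dr":[0,0,-2.9],"jaw":85}]}}

```text
clock: 2.2
position: [514.0, 302.6, 204.5]
ee_rot: [0.811, -0.585, 0.0, -0.0]
contact_force: [0.3, -0.6, 0.2]
gripper_width: 85.1
grasp_force: 0.0
```

```bash
python3 -c "
from plan import *
s=arm.read_state();print(s['position'],s['joints'],s['joint_vel'].round(2))
plan([(524,401,120,.33-np.pi),(524,401,32,.33-np.pi)])"
```

```text
[514.03074745 302.62758927 204.54194639] [ 8.03357031e-01  3.56205210e-01 -1.05268031e-01  1.14632134e-04
 -1.10929535e+00 -4.81327147e-01] [ 0.58  0.5   0.6   0.01 -0.09 -0.58]
[524.   401.   120.    -2.81] slide [-90.2, -40.6, 84.5] dr [-0.0, -0.0, -0.06]
[524.   401.    32.    -2.81] slide [-90.2, -40.6, 172.5] dr [-0.0, -0.0, -0.06]
```

Call:
{"op": "step_arm", "data": {"motion": [{"slide":[-60,-30,30],"dr":[0,0,0],"jaw":85},{"slide":[-65,-35,60],"dr":[0,0,0],"jaw":85},{"slide":[-65,-35,60],"dr":[0,0,0],"jaw":85},{"slide":[-65,-35,60],"dr":[0,0,0],"jaw":85},{"slide":[-65,-35,60],"dr":[0,0,0],"jaw":85},{"slide":[-65,-35,60],"dr":[0,0,0],"jaw":85},{"slide":[-65,-35,60],"dr":[0,0,0],"jaw":85},{"slide":[-65,-35,60],"dr":[0,0,0],"jaw":85}]}}

```text
clock: 3.2
position: [527.0, 373.1, 145.2]
ee_rot: [0.811, -0.585, 0.0, -0.0]
contact_force: [0.1, -0.2, -0.6]
gripper_width: 85.2
grasp_force: 0.0
```

```bash
python3 -c "
from plan import *
s=arm.read_state();print(s['position'],s['joint_vel'].round(3))
plan([(524,401,80,.33-np.pi),(524,401,32,.33-np.pi)])
a=optics.get_image('side');b=optics.get_image('top')
cv2.imwrite('pics/g1.png',np.hstack([cv2.resize(x[y0:y0+130,x0:x0+130],(390,390),interpolation=2) for x,x0,y0 in((b,85,115),(a,95,235))]))"
```

```text
[526.96845535 373.14695855 145.15288742] [ 0.003  0.005 -0.001  0.     0.     0.   ]
[524.   401.    80.    -2.81] slide [-27.3, -6.0, 65.2] dr [-0.0, 0.0, -0.06]
[524.   401.    32.    -2.81] slide [-27.3, -5.9, 113.2] dr [-0.0, 0.0, -0.06]
```

View pics/g1.png

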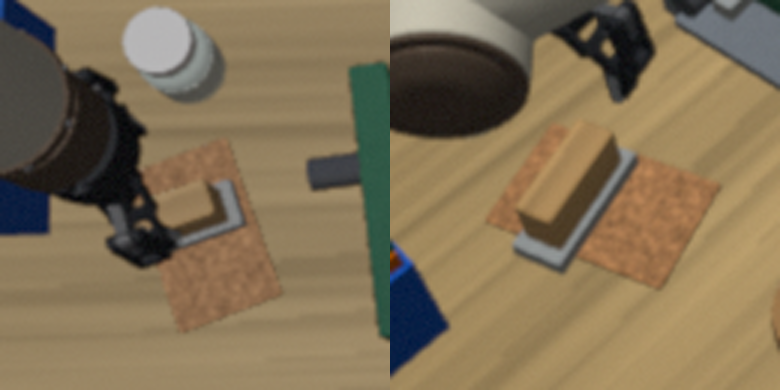

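Call:
{"op": "step_arm", "data": {"motion": [{"slide":[-27,-6,20],"dr":[0,0,0],"jaw":85},{"slide":[-27,-6,45],"dr":[0,0,0],"jaw":85},{"slide":[-27,-6,70],"dr":[0,0,0],"jaw":85},{"slide":[-27,-6,95],"dr":[0,0,0],"jaw":85},{"slide":[-27,-6,110],"dr":[0,0,0],"jaw":85},{"slide":[-27,-6,113],"dr":[0,0,0],"jaw":85},{"slide":[-27,-6,113],"dr":[0,0,0],"jaw":50},{"slide":[-27,-6,113],"dr":[0,0,0],"jaw":20}]}}

```text
clock: 4.3
position: [524.6, 401.4, 33.0]
ee_rot: [0.811, -0.585, 0.0, -0.001]
contact_force: [-0.0, 0.5, 0.2]
gripper_width: 51.1
grasp_force: 0.0
```

Call:
{"op": "step_arm", "data": {"motion": [{"slide":[0,0,0],"dr":[0,0,0],"jaw":20},{"slide":[0,0,0],"dr":[0,0,0],"jaw":20},{"slide":[0,0,0],"dr":[0,0,0],"jaw":20},{"slide":[0,0,0],"dr":[0,0,0],"jaw":20},{"slide":[0,0,0],"dr":[0,0,0],"jaw":20},{"slide":[0,0,0],"dr":[0,0,0],"jaw":20},{"slide":[0,0,0],"dr":[0,0,0],"jaw":20},{"slide":[0,0,0],"dr":[0,0,0],"jaw":20}]}}

```text
clock: 5.3
position: [524.7, 401.5, 33.0]
ee_rot: [0.811, -0.585, 0.0, -0.001]
contact_force: [0.1, 0.8, 5.2]
gripper_width: 33.3
grasp_force: 61.0
```

```bash
python3 -c "
from plan import *
s=arm.read_state();print(s)
A=.33-np.pi;C=.097-np.pi
def b(lx,ly): c,q=np.cos(.097),np.sin(.097); return 546+c*lx-q*ly,-44.7+q*lx+c*ly
plan([(524,401,180,A),(*b(-50,33),180,C)])
print(b(-50,33),b(-50,-33))"
```

```text
{'clock': 5.3, 'joints': array([ 8.97682677e-01,  6.27181287e-01, -1.22308744e-01,  5.21218734e-04,
       -8.18939469e-01, -5.75948544e-01]), 'joint_vel': array([ 1.43240716e-03, -7.41558193e-04, -1.01367547e-03, -2.74029699e-05,
        1.20315148e-03,  9.76155134e-04]), 'joint_efforts': array([-3.63268666e-01, -4.31417584e+01,  1.30524632e+01,  2.80007444e+00,
        2.15126172e-02,  2.43282120e-02]), 'position': array([524.68201552, 401.53655851,  32.99504044]), 'ee_rot': array([ 8.11340734e-01, -5.84572303e-01,  2.47811061e-04, -1.17276225e-03]), 'contact_force': array([0.05337051, 0.7730213 , 5.20887917]), 'wrist_torque': array([ 0.09985383,  0.20461521, -0.03983079]), 'grasp_force': 60.95489144325256, 'gripper_width': 33.312426624424816}
[524.   401.   180.    -2.81] slide [0.2, 0.5, -147.0] dr [-0.02, 0.01, -0.06]
[493.04 -16.7  180.    -3.04] slide [386.6, 162.1, -147.7] dr [-0.01, 0.01, 1.61]
(np.float64(493.03905796234386), np.float64(-16.69752477933374)) (np.float64(499.4310232813231), np.float64(-82.38727115851356))
```

Call:
{"op": "step_arm", "data": {"motion": [{"slide":[0,0,-40],"dr":[0,0,0],"jaw":20},{"slide":[0,0,-80],"dr":[0,0,0],"jaw":20},{"slide":[0,0,-130],"dr":[0,0,0],"jaw":20},{"slide":[0,0,-170],"dr":[0,0,0],"jaw":20},{"slide":[40,17,-170],"dr":[0,0,0.2],"jaw":20},{"slide":[85,36,-170],"dr":[0,0,0.5],"jaw":20},{"slide":[130,55,-170],"dr":[0,0,0.8],"jaw":20},{"slide":[175,73,-170],"dr":[0,0,1.0],"jaw":20}]}}

```text
clock: 6.3
position: [508.7, 209.7, 200.4]
ee_rot: [0.768, -0.64, -0.001, 0.001]
contact_force: [1.5, -0.1, -1.5]
gripper_width: 33.1
grasp_force: 64.5
```

```bash
python3 -c "
from plan import *
s=arm.read_state();print(s['position'],s['gripper_width'],s['grasp_force'],s['contact_force'])
C=.097-np.pi
plan([(493,-16.7,180,C)])
"
```

```text
[508.72685884 209.66359654 200.39544023] 33.074920700539785 64.5165467262268 [ 1.46353503 -0.06797979 -1.50082979]
[493.   -16.7  180.    -3.04] slide [219.8, 56.1, 20.7] dr [0.02, -0.01, 0.6]
```

Call:
{"op": "step_arm", "data": {"motion": [{"slide":[45,12,0],"dr":[0,0,0.2],"jaw":20},{"slide":[90,23,0],"dr":[0,0,0.4],"jaw":20},{"slide":[135,35,0],"dr":[0,0,0.6],"jaw":20},{"slide":[180,46,0],"dr":[0,0,0.6],"jaw":20},{"slide":[205,52,20],"dr":[0,0,0.6],"jaw":20},{"slide":[205,52,40],"dr":[0,0,0.6],"jaw":20},{"slide":[205,52,40],"dr":[0,0,0.6],"jaw":20},{"slide":[205,52,40],"dr":[0,0,0.6],"jaw":20}]}}

```text
clock: 7.3
position: [496.2, 0.9, 162.0]
ee_rot: [0.741, -0.671, 0.0, 0.0]
contact_force: [0.8, 0.1, -1.1]
gripper_width: 33.3
grasp_force: 64.7
```

```bash
python3 -c "
from plan import *
s=arm.read_state();print(s['position'],s['gripper_width'],s['grasp_force'],s['contact_force'])
C=.097-np.pi
plan([(493,-16.7,79,C)])
a=optics.get_image('side');b=optics.get_image('top')
cv2.imwrite('pics/g2.png',np.hstack([cv2.resize(x[y0:y0+130,x0:x0+130],(390,390),interpolation=2) for x,x0,y0 in((b,240,120),(a,210,130))]))"
```

```text
[496.24100248   0.8858154  161.98446915] 33.32958395543759 64.67474341392517 [ 0.79504522  0.06542764 -1.12509911]
[493.   -16.7   79.    -3.04] slide [17.2, 5.0, 83.0] dr [-0.0, -0.0, 0.01]
```

View pics/g2.png

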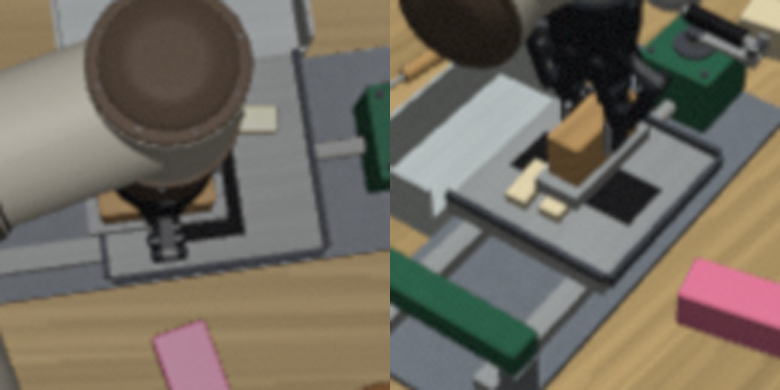

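Call:
{"op": "step_arm", "data": {"motion": [{"slide":[17,5,15],"dr":[0,0,0],"jaw":20},{"slide":[17,5,35],"dr":[0,0,0],"jaw":20},{"slide":[17,5,55],"dr":[0,0,0],"jaw":20},{"slide":[17,5,70],"dr":[0,0,0],"jaw":20},{"slide":[17,5,79],"dr":[0,0,0],"jaw":20},{"slide":[17,5,83],"dr":[0,0,0],"jaw":20},{"slide":[17,5,83],"dr":[0,0,0],"jaw":20},{"slide":[17,5,83],"dr":[0,0,0],"jaw":20}]}}

```text
clock: 8.4
position: [493.2, -16.6, 79.3]
ee_rot: [0.741, -0.671, 0.0, -0.001]
contact_force: [-0.0, -0.3, -2.1]
gripper_width: 33.4
grasp_force: 64.7
```

```bash
python3 -c "
from plan import *
s=arm.read_state();print(s['position'],s['gripper_width'],s['grasp_force'],s['contact_force'],s['wrist_torque'])
C=.097-np.pi
plan([(493,-16.7,79,C),(493+145*.9953,-16.7+145*.097,79,C)])"
```

```text
[493.23369236 -16.60021579  79.32827132] 33.3960875798612 64.6774435043335 [-0.02194413 -0.28828679 -2.14625868] [0.00246103 0.00345617 0.04866239]
[493.   -16.7   79.    -3.04] slide [0.1, 0.2, 0.3] dr [-0.01, 0.0, 0.01]
[637.32  -2.63  79.    -3.04] slide [0.3, -144.8, 0.5] dr [-0.01, 0.0, 0.01]
```

Call:
{"op": "step_arm", "data": {"motion": [{"slide":[0,-10,1],"dr":[0,0,0],"jaw":20},{"slide":[0,-20,1],"dr":[0,0,0],"jaw":20},{"slide":[0,-30,1],"dr":[0,0,0],"jaw":20},{"slide":[0,-40,1],"dr":[0,0,0],"jaw":20},{"slide":[0,-50,1],"dr":[0,0,0],"jaw":20},{"slide":[0,-60,1],"dr":[0,0,0],"jaw":20},{"slide":[0,-70,1],"dr":[0,0,0],"jaw":20},{"slide":[0,-80,1],"dr":[0,0,0],"jaw":20}]}}

```text
clock: 9.4
position: [573.0, -8.8, 77.7]
ee_rot: [0.741, -0.672, -0.0, 0.0]
contact_force: [0.0, -0.1, -1.7]
gripper_width: 33.3
grasp_force: 64.7
```

Call:
{"op": "step_arm", "data": {"motion": [{"slide":[0,-10,0],"dr":[0,0,0],"jaw":20},{"slide":[0,-20,0],"dr":[0,0,0],"jaw":20},{"slide":[0,-30,0],"dr":[0,0,0],"jaw":20},{"slide":[0,-40,0],"dr":[0,0,0],"jaw":20},{"slide":[0,-50,0],"dr":[0,0,0],"jaw":20},{"slide":[0,-60,0],"dr":[0,0,0],"jaw":20},{"slide":[0,-65,0],"dr":[0,0,0],"jaw":20},{"slide":[0,-65,0],"dr":[0,0,0],"jaw":20}]}}

```text
clock: 10.4
position: [637.3, -2.5, 77.6]
ee_rot: [0.741, -0.672, -0.0, 0.0]
contact_force: [-0.5, -0.5, -1.7]
gripper_width: 32.9
grasp_force: 64.7
```

```bash
python3 -c "
from plan import *
s=arm.read_state();print(s['position'],s['gripper_width'],s['grasp_force'],s['contact_force'],s['wrist_torque'])
C=.097-np.pi
x,y=499.4,-82.4
plan([(*s['position'][:2],125,C),(x,y,125,C),(x,y,79,C)])"
```

```text
[637.26484444  -2.46395583  77.56647868] 32.92262805438754 64.67849850654602 [-0.52828781 -0.49043176 -1.69387057] [0.00988571 0.04362194 0.00791488]
[637.26  -2.46 125.    -3.04] slide [-0.0, 0.0, -47.4] dr [0.0, 0.0, 0.01]
[499.4  -82.4  125.    -3.04] slide [66.0, 145.0, -47.4] dr [0.0, 0.0, 0.01]
[499.4  -82.4   79.    -3.04] slide [66.0, 145.0, -1.4] dr [0.0, 0.0, 0.01]
```

Call:
{"op": "step_arm", "data": {"motion": [{"slide":[0,0,-25],"dr":[0,0,0],"jaw":20},{"slide":[0,0,-48],"dr":[0,0,0],"jaw":20},{"slide":[22,48,-48],"dr":[0,0,0],"jaw":20},{"slide":[44,97,-48],"dr":[0,0,0],"jaw":20},{"slide":[66,145,-48],"dr":[0,0,0],"jaw":20},{"slide":[66,145,-30],"dr":[0,0,0],"jaw":20},{"slide":[66,145,-12],"dr":[0,0,0],"jaw":20},{"slide":[66,145,0],"dr":[0,0,0],"jaw":20}]}}

```text
clock: 11.4
position: [498.7, -82.5, 77.4]
ee_rot: [0.741, -0.672, -0.0, 0.0]
contact_force: [0.5, 0.3, -2.0]
gripper_width: 33.2
grasp_force: 64.8
```

Call:
{"op": "step_arm", "data": {"motion": [{"slide":[0,0,0],"dr":[0,0,0],"jaw":20},{"slide":[0,-10,0],"dr":[0,0,0],"jaw":20},{"slide":[0,-22,0],"dr":[0,0,0],"jaw":20},{"slide":[0,-34,0],"dr":[0,0,0],"jaw":20},{"slide":[0,-46,0],"dr":[0,0,0],"jaw":20},{"slide":[0,-58,0],"dr":[0,0,0],"jaw":20},{"slide":[0,-70,0],"dr":[0,0,0],"jaw":20},{"slide":[0,-80,0],"dr":[0,0,0],"jaw":20}]}}

```text
clock: 12.4
position: [579.7, -74.5, 77.7]
ee_rot: [0.741, -0.672, -0.0, 0.0]
contact_force: [-0.2, 0.5, -2.4]
gripper_width: 33.1
grasp_force: 64.9
```

Call:
{"op": "step_arm", "data": {"motion": [{"slide":[0,-10,0],"dr":[0,0,0],"jaw":20},{"slide":[0,-20,0],"dr":[0,0,0],"jaw":20},{"slide":[0,-30,0],"dr":[0,0,0],"jaw":20},{"slide":[0,-40,0],"dr":[0,0,0],"jaw":20},{"slide":[0,-50,0],"dr":[0,0,0],"jaw":20},{"slide":[0,-60,0],"dr":[0,0,0],"jaw":20},{"slide":[0,-65,0],"dr":[0,0,0],"jaw":20},{"slide":[0,-65,0],"dr":[0,0,0],"jaw":20}]}}

```text
clock: 13.4
position: [643.7, -68.1, 77.6]
ee_rot: [0.741, -0.672, -0.0, 0.0]
contact_force: [0.5, 0.1, -1.3]
gripper_width: 33.0
grasp_force: 64.9
```

Call:
{"op": "step_arm", "data": {"motion": [{"slide":[0,0,-30],"dr":[0,0,0],"jaw":20},{"slide":[0,0,-60],"dr":[0,0,0],"jaw":20},{"slide":[0,50,-90],"dr":[0,0,0],"jaw":20},{"slide":[0,90,-120],"dr":[0,0,0],"jaw":20},{"slide":[0,140,-120],"dr":[0,0,0],"jaw":20},{"slide":[-50,140,-120],"dr":[0,0,0],"jaw":20},{"slide":[-100,140,-120],"dr":[0,0,0],"jaw":20},{"slide":[-150,140,-120],"dr":[0,0,0],"jaw":20}]}}

```text
clock: 14.4
position: [488.7, 68.4, 198.2]
ee_rot: [0.741, -0.672, 0.0, -0.0]
contact_force: [0.6, -0.1, -1.1]
gripper_width: 33.1
grasp_force: 65.1
```

```bash
python3 -c "
from plan import *
s=arm.read_state();print(s['position'],s['gripper_width'],s['grasp_force'],s['contact_force'],s['wrist_torque'])
a=optics.get_image('side');b=optics.get_image('top')
cv2.imwrite('pics/g3.png',np.hstack([cv2.resize(x[y0:y0+130,x0:x0+130],(390,390),interpolation=2) for x,x0,y0 in((b,240,90),(a,190,130))]))"
```

```text
[488.66018989  68.40682367 198.24425484] 33.095496878506275 65.05061030387878 [ 0.61410353 -0.13171745 -1.14153223] [ 0.06860208 -0.14398199 -0.00846327]
```

View pics/g3.png

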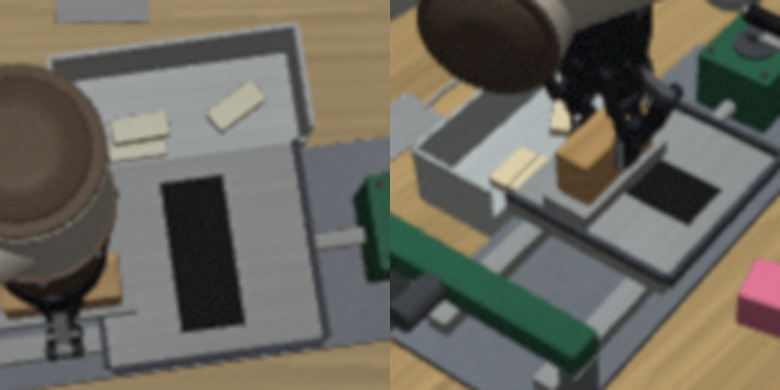

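```bash
python3 -c "
from plan import *
A=.335-np.pi
plan([(515,385,200,A),(515,385,60,A)])"
```

```text
[515.   385.   200.    -2.81] slide [-309.9, -58.3, -1.4] dr [-0.01, 0.01, -1.66]
[515.   385.    60.    -2.81] slide [-309.8, -58.1, 138.6] dr [-0.01, 0.01, -1.66]
```

Call:
{"op": "step_arm", "data": {"motion": [{"slide":[-45,-9,0],"dr":[0,0,-0.3],"jaw":20},{"slide":[-95,-18,0],"dr":[0,0,-0.6],"jaw":20},{"slide":[-145,-28,0],"dr":[0,0,-0.9],"jaw":20},{"slide":[-195,-37,0],"dr":[0,0,-1.2],"jaw":20},{"slide":[-245,-47,0],"dr":[0,0,-1.5],"jaw":20},{"slide":[-285,-54,20],"dr":[0,0,-1.66],"jaw":20},{"slide":[-305,-58,60],"dr":[0,0,-1.66],"jaw":20},{"slide":[-305,-58,100],"dr":[0,0,-1.66],"jaw":20}]}}

```text
clock: 15.5
position: [517.3, 377.7, 96.5]
ee_rot: [0.814, -0.581, -0.0, -0.0]
contact_force: [-0.0, -0.4, -3.5]
gripper_width: 33.3
grasp_force: 65.0
```

Call:
{"op": "step_arm", "data": {"motion": [{"slide":[0,0,20],"dr":[0,0,0],"jaw":20},{"slide":[0,0,35],"dr":[0,0,0],"jaw":20},{"slide":[0,0,40],"dr":[0,0,0],"jaw":20},{"slide":[0,0,40],"dr":[0,0,0],"jaw":20},{"slide":[0,0,40],"dr":[0,0,0],"jaw":20},{"slide":[0,0,40],"dr":[0,0,0],"jaw":20},{"slide":[0,0,40],"dr":[0,0,0],"jaw":20},{"slide":[0,0,40],"dr":[0,0,0],"jaw":20}]}}

```text
clock: 16.5
position: [517.4, 376.6, 58.0]
ee_rot: [0.814, -0.581, 0.0, -0.0]
contact_force: [0.3, -0.2, -1.8]
gripper_width: 33.4
grasp_force: 64.9
```

```bash
python3 -c "
from plan import *
s=arm.read_state();print(s['position'],s['gripper_width'],s['contact_force'])
A=.335-np.pi
plan([(515,385,33.5,A)])"
```

```text
[517.35343128 376.64851373  57.97687399] 33.442833697585975 [ 0.29219978 -0.17620252 -1.79890898]
[515.   385.    33.5   -2.81] slide [-8.7, -0.5, 24.5] dr [-0.0, 0.0, -0.04]
```

Call:
{"op": "step_arm", "data": {"motion": [{"slide":[-9,0,8],"dr":[0,0,0],"jaw":20},{"slide":[-9,0,14],"dr":[0,0,0],"jaw":20},{"slide":[-9,0,19],"dr":[0,0,0],"jaw":20},{"slide":[-9,0,22],"dr":[0,0,0],"jaw":20},{"slide":[-9,0,24],"dr":[0,0,0],"jaw":20},{"slide":[-9,0,24],"dr":[0,0,0],"jaw":20},{"slide":[-9,0,24],"dr":[0,0,0],"jaw":20},{"slide":[-9,0,24],"dr":[0,0,0],"jaw":20}]}}

```text
clock: 17.5
position: [514.5, 385.2, 34.0]
ee_rot: [0.814, -0.581, 0.0, -0.0]
contact_force: [0.4, 0.4, -1.9]
gripper_width: 33.4
grasp_force: 64.9
```

Call:
{"op": "step_arm", "data": {"motion": [{"slide":[0,0,1],"dr":[0,0,0],"jaw":20},{"slide":[0,0,1],"dr":[0,0,0],"jaw":20},{"slide":[0,0,1],"dr":[0,0,0],"jaw":40},{"slide":[0,0,1],"dr":[0,0,0],"jaw":60},{"slide":[0,0,1],"dr":[0,0,0],"jaw":85},{"slide":[0,0,1],"dr":[0,0,0],"jaw":85},{"slide":[0,0,1],"dr":[0,0,0],"jaw":85},{"slide":[0,0,1],"dr":[0,0,0],"jaw":85}]}}

```text
clock: 18.5
position: [514.4, 385.1, 32.8]
ee_rot: [0.814, -0.581, 0.0, -0.0]
contact_force: [0.4, -0.3, -0.0]
gripper_width: 85.1
grasp_force: 0.0
```

Call:
{"op": "step_arm", "data": {"motion": [{"slide":[0,0,-15],"dr":[0,0,0],"jaw":85},{"slide":[0,0,-40],"dr":[0,0,0],"jaw":85},{"slide":[0,0,-80],"dr":[0,0,0],"jaw":85},{"slide":[0,0,-130],"dr":[0,0,0],"jaw":85},{"slide":[0,0,-180],"dr":[0,0,0],"jaw":85},{"slide":[0,0,-200],"dr":[0,0,0],"jaw":85},{"slide":[40,0,-200],"dr":[0,0,1],"jaw":85},{"slide":[80,0,-200],"dr":[0,0,2],"jaw":85}]}}

```text
clock: 19.5
position: [540.5, 308.9, 234.5]
ee_rot: [0.724, -0.69, 0.0, -0.001]
contact_force: [-0.3, 0.1, 0.4]
gripper_width: 85.5
grasp_force: 0.0
```

```bash
python3 -c "
from plan import *
B=.217-np.pi/2-np.pi
s=arm.read_state();print(s['position'],s['joints'],s['gripper_width'])
plan([(500,-100,250,B),(528,-375,150,B)])"
```

```text
[540.45577593 308.94003601 234.48814343] [ 7.78973141e-01  3.77318743e-01  4.59773466e-03  1.58996781e-04
 -1.19579488e+00 -7.31465614e-01] 85.53330944339399
[ 500.  -100.   250.    -4.5] slide [406.5, 59.8, -16.2] dr [-0.0, 0.02, 10.04]
[ 528.  -375.   150.    -4.5] slide [682.7, 45.1, 83.4] dr [-0.0, 0.02, 10.04]
```

Call:
{"op": "step_arm", "data": {"motion": [{"slide":[55,8,-10],"dr":[0,0,1.3],"jaw":85},{"slide":[110,16,-16],"dr":[0,0,2.6],"jaw":85},{"slide":[165,24,-16],"dr":[0,0,3.9],"jaw":85},{"slide":[220,32,-16],"dr":[0,0,5.2],"jaw":85},{"slide":[275,40,-16],"dr":[0,0,6.5],"jaw":85},{"slide":[330,48,-16],"dr":[0,0,7.8],"jaw":85},{"slide":[385,55,-16],"dr":[0,0,9.0],"jaw":85},{"slide":[420,58,-16],"dr":[0,0,9.9],"jaw":85}]}}

```text
clock: 20.5
position: [503.1, -115.2, 250.2]
ee_rot: [-0.116, 0.993, -0.0, 0.001]
contact_force: [-0.0, 0.3, 0.6]
gripper_width: 85.2
grasp_force: 0.0
```

```bash
python3 -c "
from plan import *
B=.217-np.pi/2-np.pi
s=arm.read_state();print(s['position'],s['joints'],s['gripper_width'])
plan([(528,-375,150,B)])
a=optics.get_image('side');b=optics.get_image('top')
cv2.imwrite('pics/g4.png',np.vstack([np.hstack([cv2.resize(x[y0:y0+98,x0:x0+130],(390,294),interpolation=2) for x,x0,y0 in L]) for L in (((b,370,120),(a,290,100)),((b,85,130),(a,100,250)))]))"
```

```text
[ 503.10438481 -115.19637466  250.22874994] [ 8.98660853e-02  1.83844701e-01 -2.26060280e-01  3.03253503e-04
 -1.15891207e+00 -1.42734249e+00] 85.22953143490422
[ 528.  -375.   150.    -4.5] slide [36.1, -258.5, 100.3] dr [-0.0, 0.01, 0.12]
```

View pics/g4.png

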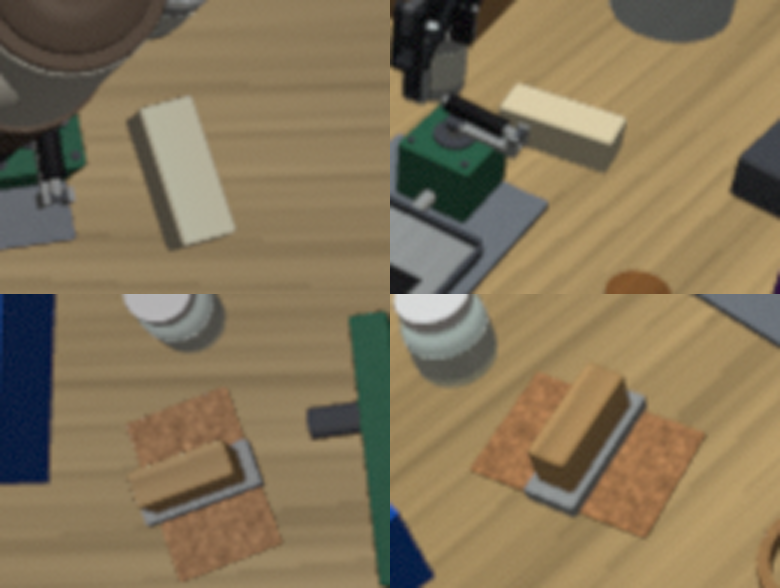

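```bash
python3 -c "
from m import *; from plan import plan
b=rect(130,50,45)
t=[('top',cen(p,370,120,3)) for p in[(140,112),(192,97),(234,231),(182,248)]]
s=[('side',cen((p[0]-390,p[1]),290,100,3)) for p in[(500,105),(515,85),(625,120),(611,140)]]
x=go('block',t+s,np.vstack([b,b]),.3)
go('T',t,b,.3);go('S',s,b,.3)
B=x[2]-1.5*np.pi
plan([(x[0],x[1],110,B)])"
```

```text
block [ 5.30174e+02 -3.76371e+02  2.28000e-01] res [-0.7 -0.9 -0.2 -0.5  0.7  0.9 -0.   0.  -0.8  0.5  0.5 -1.3  1.  -0.6
 -0.1  1.6]
T [ 5.29772e+02 -3.76522e+02  2.23000e-01] res [-0.5 -0.8 -0.  -0.4  0.7  1.2 -0.1  0.2]
S [ 5.30914e+02 -3.76323e+02  2.43000e-01] res [-1.   0.6  0.1 -1.2  0.8 -0.9 -0.   1.4]
[ 530.17 -376.37  110.     -4.48] slide [34.3, -259.7, 140.1] dr [-0.0, 0.01, 0.04]
```

Call:
{"op": "step_arm", "data": {"motion": [{"slide":[7,-50,0],"dr":[0,0,0],"jaw":85},{"slide":[14,-105,0],"dr":[0,0,0],"jaw":85},{"slide":[21,-160,0],"dr":[0,0,0],"jaw":85},{"slide":[28,-215,0],"dr":[0,0,0],"jaw":85},{"slide":[34,-256,20],"dr":[0,0,0.05],"jaw":85},{"slide":[34,-256,70],"dr":[0,0,0.05],"jaw":85},{"slide":[34,-256,120],"dr":[0,0,0.05],"jaw":85},{"slide":[34,-256,140],"dr":[0,0,0.05],"jaw":85}]}}

```text
clock: 21.6
position: [530.0, -368.5, 105.9]
ee_rot: [-0.116, 0.993, 0.001, -0.002]
contact_force: [0.9, -0.6, 1.0]
gripper_width: 85.0
grasp_force: 0.0
```

```bash
python3 -c "
from plan import *
plan([(530.2,-376.4,12,.226-1.5*np.pi)])"
```

```text
[ 530.2  -376.4    12.     -4.49] slide [1.3, -8.0, 93.9] dr [0.02, -0.03, 0.05]
```

Call:
{"op": "step_arm", "data": {"motion": [{"slide":[1,-7,10],"dr":[0,0,0.05],"jaw":85},{"slide":[1,-7,30],"dr":[0,0,0.05],"jaw":85},{"slide":[1,-7,50],"dr":[0,0,0.05],"jaw":85},{"slide":[1,-7,70],"dr":[0,0,0.05],"jaw":85},{"slide":[1,-7,84],"dr":[0,0,0.05],"jaw":85},{"slide":[1,-7,88],"dr":[0,0,0.05],"jaw":85},{"slide":[1,-7,88],"dr":[0,0,0.05],"jaw":85},{"slide":[1,-7,88],"dr":[0,0,0.05],"jaw":85}]}}

```text
clock: 22.6
position: [532.6, -377.1, 21.7]
ee_rot: [-0.113, 0.994, -0.001, 0.001]
contact_force: [-0.8, 0.2, -0.1]
gripper_width: 85.1
grasp_force: 0.0
```

Call:
{"op": "step_arm", "data": {"motion": [{"slide":[2,0,5],"dr":[0,0,0],"jaw":85},{"slide":[2,0,9],"dr":[0,0,0],"jaw":85},{"slide":[2,0,9],"dr":[0,0,0],"jaw":70},{"slide":[2,0,9],"dr":[0,0,0],"jaw":50},{"slide":[2,0,9],"dr":[0,0,0],"jaw":35},{"slide":[2,0,9],"dr":[0,0,0],"jaw":35},{"slide":[2,0,9],"dr":[0,0,0],"jaw":35},{"slide":[2,0,9],"dr":[0,0,0],"jaw":35}]}}

```text
clock: 23.6
position: [530.5, -377.4, 12.1]
ee_rot: [-0.113, 0.994, -0.0, 0.0]
contact_force: [0.2, 0.3, 2.0]
gripper_width: 49.1
grasp_force: 64.5
```

Call:
{"op": "step_arm", "data": {"motion": [{"slide":[0,0,-20],"dr":[0,0,0],"jaw":35},{"slide":[0,0,-50],"dr":[0,0,0],"jaw":35},{"slide":[0,0,-90],"dr":[0,0,0],"jaw":35},{"slide":[0,0,-130],"dr":[0,0,0],"jaw":35},{"slide":[0,0,-170],"dr":[0,0,0],"jaw":35},{"slide":[0,0,-190],"dr":[0,0,0],"jaw":35},{"slide":[0,0,-190],"dr":[0,0,0],"jaw":35},{"slide":[0,0,-190],"dr":[0,0,0],"jaw":35}]}}

```text
clock: 24.6
position: [528.9, -376.5, 199.4]
ee_rot: [-0.112, 0.994, 0.001, -0.002]
contact_force: [-0.1, -0.7, -2.4]
gripper_width: 48.7
grasp_force: 64.0
```

```bash
python3 -c "
from plan import *
s=arm.read_state();print(s['position'],s['gripper_width'],s['contact_force'],s['wrist_torque'],s['grasp_force'])
plan([(546,-44.7,190,.097-1.5*np.pi)])"
```

```text
[ 528.91309787 -376.46954427  199.38730832] 48.69406872150317 [-0.09637666 -0.74548017 -2.44181191] [ 0.00810043  0.00475198 -0.04196707] 64.04940962791443
[546.   -44.7  190.    -4.62] slide [-90.7, 319.6, 10.2] dr [0.02, -0.02, 0.92]
```

Call:
{"op": "step_arm", "data": {"motion": [{"slide":[-12,42,0],"dr":[0,0,0.1],"jaw":35},{"slide":[-24,85,0],"dr":[0,0,0.2],"jaw":35},{"slide":[-38,135,0],"dr":[0,0,0.4],"jaw":35},{"slide":[-52,185,0],"dr":[0,0,0.6],"jaw":35},{"slide":[-66,235,0],"dr":[0,0,0.8],"jaw":35},{"slide":[-80,282,0],"dr":[0,0,0.92],"jaw":35},{"slide":[-90,316,20],"dr":[0,0,0.92],"jaw":35},{"slide":[-90,316,40],"dr":[0,0,0.92],"jaw":35}]}}

```text
clock: 25.6
position: [546.3, -46.7, 159.7]
ee_rot: [-0.05, 0.999, 0.0, -0.001]
contact_force: [-0.1, -0.8, -2.6]
gripper_width: 49.1
grasp_force: 64.0
```

Call:
{"op": "step_arm", "data": {"motion": [{"slide":[0,0,20],"dr":[0,0,0],"jaw":35},{"slide":[0,0,40],"dr":[0,0,0],"jaw":35},{"slide":[0,0,60],"dr":[0,0,0],"jaw":35},{"slide":[0,0,70],"dr":[0,0,0],"jaw":35},{"slide":[0,0,75],"dr":[0,0,0],"jaw":35},{"slide":[0,0,75],"dr":[0,0,0],"jaw":35},{"slide":[0,0,75],"dr":[0,0,0],"jaw":35},{"slide":[0,0,75],"dr":[0,0,0],"jaw":35}]}}

```text
clock: 26.6
position: [547.5, -49.1, 87.4]
ee_rot: [-0.048, 0.999, 0.0, 0.001]
contact_force: [0.2, -0.3, -3.1]
gripper_width: 48.9
grasp_force: 64.0
```

```bash
python3 -c "
from plan import *
s=arm.read_state();print(s['position'],s['gripper_width'],s['contact_force'],s['wrist_torque'],s['grasp_force'])
plan([(546,-44.7,63,.097-1.5*np.pi)])
a=optics.get_image('side');b=optics.get_image('top')
cv2.imwrite('pics/g5.png',np.hstack([cv2.resize(x[y0:y0+130,x0:x0+130],(390,390),interpolation=2) for x,x0,y0 in((b,240,90),(a,190,130))]))"
```

```text
[547.53884868 -49.07528046  87.37178448] 48.944335640976746 [ 0.16829629 -0.25098761 -3.09496071] [-0.0242507  -0.00067383 -0.03082353] 63.964684009552
[546.   -44.7   63.    -4.62] slide [1.1, 4.5, 24.4] dr [0.0, 0.01, -0.0]
```

View pics/g5.png

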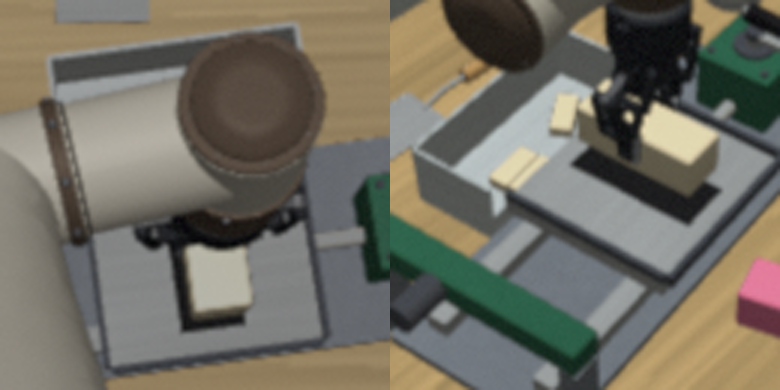

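```bash
python3 -c "
from m import *
im=cv2.imread('pics/g3.png')
g=im[:,:390].max(2); m_=(g<70).astype(np.uint8)
n,l,st,c=cv2.connectedComponentsWithStats(m_)
k=[i for i in range(1,n) if l[250,200]==i][0]; print(st[k])
cnt=max(cv2.findContours((l==k).astype(np.uint8),0,1)[0],key=cv2.contourArea)
q=cv2.approxPolyDP(cnt,8,True)[:,0]; print(q.tolist())
bx=cv2.boxPoints(cv2.minAreaRect(cnt)); print(bx)
mm=cv2.moments(cnt); cc=(mm['m10']/mm['m00'],mm['m01']/mm['m00'])
print('ctr',onz('top',cen(cc,240,90,3),50))
P=onz('top',cen(q,240,90,3),50); print(P.round(1), P.mean(0))
"
```

```text
[ 161  176   83  156 9296]
[[220, 176], [161, 185], [184, 331], [243, 322]]
[[160.13461 183.71552]
 [222.34799 174.56648]
 [244.20236 323.17615]
 [181.98898 332.3252 ]]
ctr [[546.15589861 -43.16739543  50.        ]]
[[616.7 -62.   50. ]
 [610.1  -8.8  50. ]
 [477.1 -24.7  50. ]
 [483.6 -77.   50. ]] [546.87989719 -43.12184189  50.        ]
```

```bash
python3 -c "
from plan import *
plan([(546.3,-43.9,63,.107-1.5*np.pi)])"
```

```text
[546.3  -43.9   63.    -4.61] slide [0.6, 5.3, 24.2] dr [0.0, 0.01, -0.07]
```

Call:
{"op": "step_arm", "data": {"motion": [{"slide":[0.6,5.3,8],"dr":[0,0,-0.07],"jaw":35},{"slide":[0.6,5.3,14],"dr":[0,0,-0.07],"jaw":35},{"slide":[0.6,5.3,19],"dr":[0,0,-0.07],"jaw":35},{"slide":[0.6,5.3,22],"dr":[0,0,-0.07],"jaw":35},{"slide":[0.6,5.3,23],"dr":[0,0,-0.07],"jaw":35},{"slide":[0.6,5.3,23],"dr":[0,0,-0.07],"jaw":35},{"slide":[0.6,5.3,23],"dr":[0,0,-0.07],"jaw":35},{"slide":[0.6,5.3,23],"dr":[0,0,-0.07],"jaw":35}]}}

```text
clock: 27.7
position: [546.2, -43.9, 63.9]
ee_rot: [-0.053, 0.999, 0.0, 0.0]
contact_force: [0.4, 0.3, -2.9]
gripper_width: 49.1
grasp_force: 64.0
```

Call:
{"op": "step_arm", "data": {"motion": [{"slide":[0,0,1],"dr":[0,0,0],"jaw":35},{"slide":[0,0,1.8],"dr":[0,0,0],"jaw":35},{"slide":[0,0,1.8],"dr":[0,0,0],"jaw":48},{"slide":[0,0,1.8],"dr":[0,0,0],"jaw":60},{"slide":[0,0,1.8],"dr":[0,0,0],"jaw":75},{"slide":[0,0,1.8],"dr":[0,0,0],"jaw":85},{"slide":[0,0,1.8],"dr":[0,0,0],"jaw":85},{"slide":[0,0,1.8],"dr":[0,0,0],"jaw":85}]}}

```text
clock: 28.7
position: [546.1, -43.9, 62.0]
ee_rot: [-0.053, 0.999, -0.0, 0.0]
contact_force: [-0.1, -0.5, 0.0]
gripper_width: 85.1
grasp_force: 0.0
```

Call:
{"op": "step_arm", "data": {"motion": [{"slide":[0,0,-20],"dr":[0,0,0],"jaw":85},{"slide":[0,0,-50],"dr":[0,0,0],"jaw":85},{"slide":[0,0,-90],"dr":[0,0,0],"jaw":85},{"slide":[0,0,-130],"dr":[0,0,0],"jaw":85},{"slide":[60,-40,-150],"dr":[0,0,0],"jaw":85},{"slide":[120,-80,-150],"dr":[0,0,0],"jaw":85},{"slide":[120,-120,-150],"dr":[0,0,0],"jaw":85},{"slide":[120,-120,-150],"dr":[0,0,0],"jaw":85}]}}

```text
clock: 29.7
position: [438.1, -178.4, 212.3]
ee_rot: [-0.051, 0.999, -0.0, 0.0]
contact_force: [0.1, -0.1, 0.2]
gripper_width: 84.8
grasp_force: 0.0
```

```bash
python3 -c "
from plan import *
s=arm.read_state();print(s['position'],s['gripper_width'],s['contact_force'])
a=optics.get_image('side');b=optics.get_image('top')
cv2.imwrite('pics/g6.png',np.hstack([cv2.resize(x[y0:y0+130,x0:x0+w],(w*4,520),interpolation=2) for x,x0,y0,w in((b,250,90,90),(a,210,120,100))]))"
```

```text
[ 438.12120882 -178.40991836  212.3423663 ] 84.8422017477017 [ 0.08324429 -0.14658009  0.23419174]
```

View pics/g6.png

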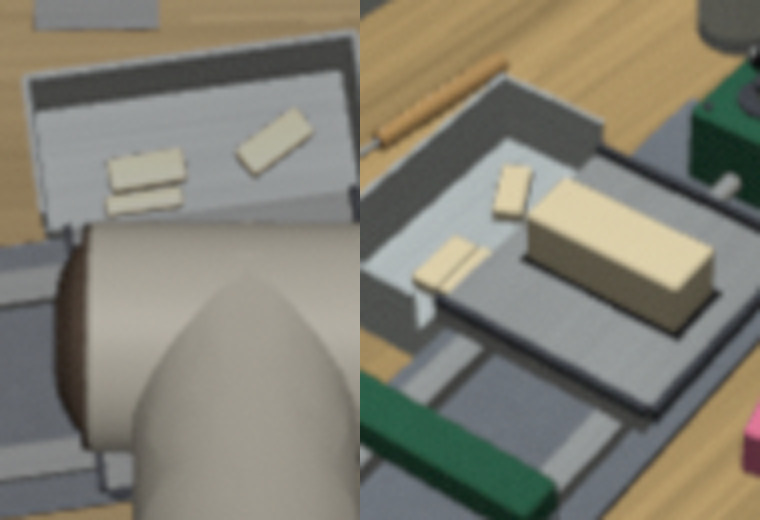

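```bash
python3 -c "
from m import *
for f,(x0,x1,y0,y1),cam,o in(('t1',(580,630,180,300),'top',(185,90)),('s1',(390,490,115,190),'side',(175,90))):
    im=cv2.imread(f'pics/{f}.png')[y0:y1,x0:x1].max(2)
    n,l,st,c=cv2.connectedComponentsWithStats((im<45).astype(np.uint8)); k=1+st[1:,4].argmax()
    cnt=max(cv2.findContours((l==k).astype(np.uint8),0,1)[0],key=cv2.contourArea)
    r=cv2.minAreaRect(cnt); bx=cv2.boxPoints(r)+[x0,y0]; print(f,st[k],(c[k]+[x0,y0]).round(1),bx.round(0).tolist())
    for z in(112,116,120,124): print(z,onz(cam,cen(c[k]+[x0,y0],*o,3),z).round(1))
    d=sorted(bx.tolist(),key=lambda p:p[1]); e=[np.mean(d[:2],0),np.mean(d[2:],0)]
    print('ends',onz(cam,[cen(q,*o,3) for q in e],120).round(1).tolist())
"
```

```text
t1 [   2   12   46   78 1878] [602.8 231. ] [[577.0, 197.0], [607.0, 188.0], [628.0, 265.0], [598.0, 274.0]]
112 [[ 545.9 -236.6  112. ]]
116 [[ 545.  -235.5  116. ]]
120 [[ 544.1 -234.4  120. ]]
124 [[ 543.1 -233.3  124. ]]
ends [[576.9, -227.3, 120.0], [511.3, -241.0, 120.0]]
s1 [   9    8   64   43 1064] [428.9 145. ] [[397.0, 140.0], [406.0, 121.0], [463.0, 151.0], [453.0, 169.0]]
112 [[ 550.8 -241.1  112. ]]
116 [[ 547.9 -237.   116. ]]
120 [[ 545.1 -233.   120. ]]
124 [[ 542.3 -228.9  124. ]]
ends [[579.4, -232.1, 120.0], [509.9, -234.0, 120.0]]
```

```bash
python3 -c "
from plan import *
plan([(557.9,-232.1,165,.105-1.5*np.pi),(557.9,-232.1,103,.105-1.5*np.pi)])"
```

```text
[ 557.9  -232.1   165.     -4.61] slide [-112.1, -67.8, 47.1] dr [0.0, 0.0, 0.0]
[ 557.9  -232.1   103.     -4.61] slide [-112.0, -67.8, 109.1] dr [0.0, 0.0, 0.0]
```

Call:
{"op": "step_arm", "data": {"motion": [{"slide":[-40,-25,0],"dr":[0,0,0],"jaw":85},{"slide":[-80,-50,0],"dr":[0,0,0],"jaw":85},{"slide":[-112,-68,15],"dr":[0,0,0],"jaw":60},{"slide":[-112,-68,35],"dr":[0,0,0],"jaw":60},{"slide":[-112,-68,50],"dr":[0,0,0],"jaw":60},{"slide":[-112,-68,50],"dr":[0,0,0],"jaw":60},{"slide":[-112,-68,50],"dr":[0,0,0],"jaw":60},{"slide":[-112,-68,50],"dr":[0,0,0],"jaw":60}]}}

```text
clock: 30.8
position: [558.6, -231.6, 163.2]
ee_rot: [-0.053, 0.999, -0.0, 0.001]
contact_force: [0.3, -0.8, -0.1]
gripper_width: 60.0
grasp_force: 0.0
```

```bash
python3 -c "
from plan import *
plan([(557.9,-232.1,103,.105-1.5*np.pi)])
a=optics.get_image('side');b=optics.get_image('top')
cv2.imwrite('pics/g7.png',np.hstack([cv2.resize(x[y0:y0+90,x0:x0+w],(w*5,450),interpolation=2) for x,x0,y0,w in((b,345,120,70),(a,285,100,80))]))"
```

```text
[ 557.9  -232.1   103.     -4.61] slide [0.9, -0.4, 60.2] dr [-0.0, 0.02, 0.01]
```

View pics/g7.png

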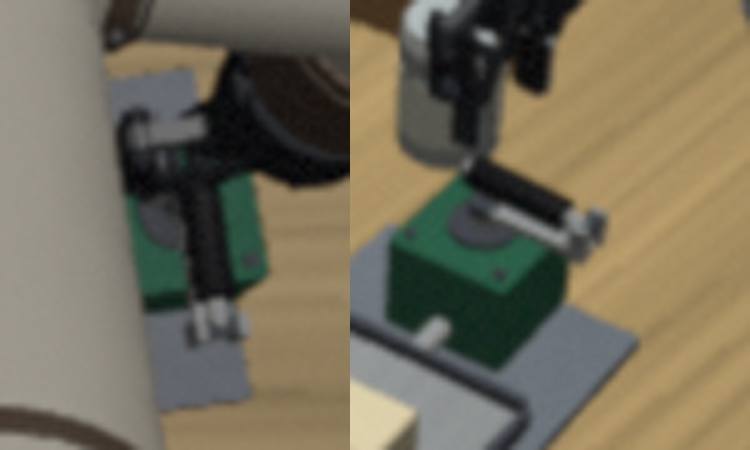

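Call:
{"op": "step_arm", "data": {"motion": [{"slide":[1,0,15],"dr":[0,0,0],"jaw":60},{"slide":[1,0,30],"dr":[0,0,0],"jaw":60},{"slide":[1,0,45],"dr":[0,0,0],"jaw":60},{"slide":[1,0,56],"dr":[0,0,0],"jaw":60},{"slide":[1,0,60],"dr":[0,0,0],"jaw":60},{"slide":[1,0,60],"dr":[0,0,0],"jaw":60},{"slide":[1,0,60],"dr":[0,0,0],"jaw":60},{"slide":[1,0,60],"dr":[0,0,0],"jaw":60}]}}

```text
clock: 31.9
position: [557.5, -231.9, 102.5]
ee_rot: [-0.053, 0.999, -0.0, 0.001]
contact_force: [-0.7, 0.2, 0.4]
gripper_width: 60.1
grasp_force: 0.0
```

Call:
{"op": "step_arm", "data": {"motion": [{"slide":[0,0,0],"dr":[0,0,0],"jaw":45},{"slide":[0,0,0],"dr":[0,0,0],"jaw":38},{"slide":[0,0,0],"dr":[0,0,0],"jaw":30},{"slide":[0,0,0],"dr":[0,0,0],"jaw":24},{"slide":[0,0,0],"dr":[0,0,0],"jaw":18},{"slide":[0,0,0],"dr":[0,0,0],"jaw":12},{"slide":[0,0,0],"dr":[0,0,0],"jaw":10},{"slide":[0,0,0],"dr":[0,0,0],"jaw":10}]}}

```text
clock: 32.9
position: [557.4, -232.6, 102.3]
ee_rot: [-0.053, 0.999, -0.001, 0.0]
contact_force: [0.0, -4.9, 0.0]
gripper_width: 19.9
grasp_force: 58.6
```

Call:
{"op": "step_arm", "data": {"motion": [{"slide":[0.6,0,-5],"dr":[0,0,0],"jaw":10},{"slide":[1.7,0,-10.6],"dr":[0,0,0],"jaw":10},{"slide":[3.5,0,-16.5],"dr":[0,0,0],"jaw":10},{"slide":[5.8,0,-21.9],"dr":[0,0,0],"jaw":10},{"slide":[12,0,-32],"dr":[0,0,0],"jaw":10},{"slide":[20.3,0,-41],"dr":[0,0,0],"jaw":10},{"slide":[25,0,-44.6],"dr":[0,0,0],"jaw":10},{"slide":[30,0,-47.8],"dr":[0,0,0],"jaw":10}]}}

```text
clock: 33.9
position: [528.7, -234.7, 148.1]
ee_rot: [-0.053, 0.999, 0.0, 0.002]
contact_force: [5.4, -4.0, -9.3]
gripper_width: 19.7
grasp_force: 58.9
```

Call:
{"op": "step_arm", "data": {"motion": [{"slide":[5.5,0,-2.6],"dr":[0,0,0],"jaw":10},{"slide":[11,0,-4.6],"dr":[0,0,0],"jaw":10},{"slide":[16,0,-6],"dr":[0,0,0],"jaw":10},{"slide":[21,0,-7],"dr":[0,0,0],"jaw":10},{"slide":[26,0,-7.5],"dr":[0,0,0],"jaw":10},{"slide":[30,0,-7.5],"dr":[0,0,0],"jaw":10},{"slide":[31,0,-7.5],"dr":[0,0,0],"jaw":10},{"slide":[31,0,-7.5],"dr":[0,0,0],"jaw":10}]}}

```text
clock: 34.9
position: [501.4, -237.6, 158.2]
ee_rot: [-0.054, 0.999, -0.0, 0.006]
contact_force: [8.0, -0.8, -2.3]
gripper_width: 19.5
grasp_force: 58.5
```

Call:
{"op": "step_arm", "data": {"motion": [{"slide":[1,0,0],"dr":[0,0,0],"jaw":10},{"slide":[2,0,0],"dr":[0,0,0],"jaw":10},{"slide":[3,0,0],"dr":[0,0,0],"jaw":10},{"slide":[3,0,0],"dr":[0,0,0],"jaw":10},{"slide":[3,0,0],"dr":[0,0,0],"jaw":10},{"slide":[3,0,0],"dr":[0,0,0],"jaw":10},{"slide":[3,0,0],"dr":[0,0,0],"jaw":10},{"slide":[3,0,0],"dr":[0,0,0],"jaw":10}]}}

```text
clock: 35.9
position: [498.8, -237.9, 158.5]
ee_rot: [-0.054, 0.999, -0.001, 0.006]
contact_force: [8.4, 0.4, -1.8]
gripper_width: 19.6
grasp_force: 58.5
```

```bash
python3 -c "
from plan import *
s=arm.read_state();print(s['position'],s['contact_force'],s['wrist_torque'],s['joints'])
plan([(*s['position'],.105-1.5*np.pi)])
a=optics.get_image('side');b=optics.get_image('top')
cv2.imwrite('pics/g8.png',np.hstack([cv2.resize(x[y0:y0+100,x0:x0+w],(w*5,500),interpolation=2) for x,x0,y0,w in((b,335,110,70),(a,285,80,85))]))"
```

```text
[ 498.82459959 -237.9379783   158.5152836 ] [ 8.43852016  0.42442315 -1.7864133 ] [ 0.3760554  -2.63912892 -0.01745508] [-0.15259913  0.32195509 -0.28343454 -0.0018624  -0.95270611 -1.30956639]
[ 498.82 -237.94  158.52   -4.61] slide [0.0, 0.0, 0.0] dr [-0.01, 0.09, 0.02]
```

View pics/g8.png

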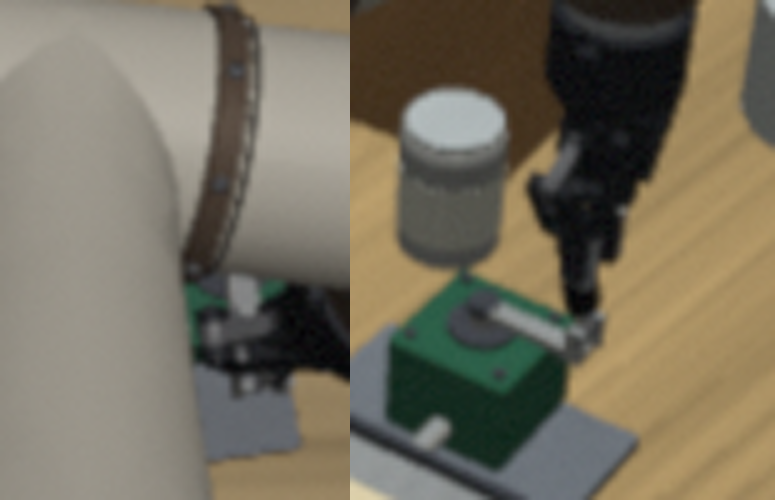

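Call:
{"op": "step_arm", "data": {"motion": [{"slide":[1,0,0],"dr":[0,0,0],"jaw":10},{"slide":[2,0,0],"dr":[0,0,0],"jaw":10},{"slide":[3,0,0],"dr":[0,0,0],"jaw":10},{"slide":[4,0,0],"dr":[0,0,0],"jaw":10},{"slide":[4,0,0],"dr":[0,0,0],"jaw":10},{"slide":[4,0,0],"dr":[0,0,0],"jaw":10},{"slide":[4,0,0],"dr":[0,0,0],"jaw":10},{"slide":[4,0,0],"dr":[0,0,0],"jaw":10}]}}

```text
clock: 37.0
position: [495.2, -238.4, 158.7]
ee_rot: [-0.054, 0.999, -0.001, 0.007]
contact_force: [8.7, 0.4, -0.7]
gripper_width: 19.4
grasp_force: 58.3
```

Call:
{"op": "step_arm", "data": {"motion": [{"slide":[1,0,0],"dr":[0,0,0],"jaw":10},{"slide":[2,0,0],"dr":[0,0,0],"jaw":10},{"slide":[3,0,0],"dr":[0,0,0],"jaw":10},{"slide":[4,0,0],"dr":[0,0,0],"jaw":10},{"slide":[4,0,0],"dr":[0,0,0],"jaw":10},{"slide":[4,0,0],"dr":[0,0,0],"jaw":10},{"slide":[4,0,0],"dr":[0,0,0],"jaw":10},{"slide":[4,0,0],"dr":[0,0,0],"jaw":10}]}}

```text
clock: 38.0
position: [491.7, -238.9, 158.8]
ee_rot: [-0.054, 0.999, -0.001, 0.007]
contact_force: [9.1, 2.1, -1.9]
gripper_width: 19.5
grasp_force: 58.4
```

```bash
python3 -c "
from plan import *
for c,p in(('side',(332,147)),('side',(333,145)),('top',(388.4,184.4)),('top',(387.3,182.5))): print(onz(c,p,112).round(1))
s=arm.read_state();print(s['wrist_torque'],s['contact_force'])
a=optics.get_image('side')
cv2.imwrite('pics/g9.png',cv2.resize(a[80:160,295:365],(700,800)[:2] if 0 else (525,600),interpolation=2))"
```

```text
[[ 494.1 -236.9  112. ]]
[[ 497.4 -246.   112. ]]
[[ 500.6 -240.7  112. ]]
[[ 505.5 -238.2  112. ]]
[ 0.44095525 -3.08095867  0.00702324] [ 9.08209499  2.07451027 -1.8740912 ]
```

View pics/g9.png

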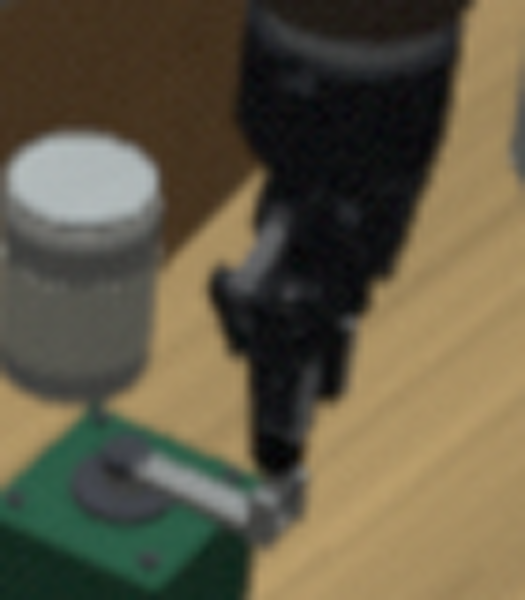

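Call:
{"op": "step_arm", "data": {"motion": [{"slide":[0,0,0],"dr":[0,0,0],"jaw":25},{"slide":[0,0,0],"dr":[0,0,0],"jaw":40},{"slide":[0,0,0],"dr":[0,0,0],"jaw":40},{"slide":[0,0,0],"dr":[0,0,0],"jaw":40},{"slide":[0,0,0],"dr":[0,0,0],"jaw":40},{"slide":[0,0,0],"dr":[0,0,0],"jaw":40},{"slide":[0,0,0],"dr":[0,0,0],"jaw":40},{"slide":[0,0,0],"dr":[0,0,0],"jaw":40}]}}

```text
clock: 39.05
position: [485.6, -239.4, 157.2]
ee_rot: [-0.053, 0.999, 0.0, -0.0]
contact_force: [-0.3, -0.9, -0.3]
gripper_width: 40.2
grasp_force: 0.0
```

```bash
python3 -c "
from plan import *
s=arm.read_state();print(s['position'],s['wrist_torque'],s['contact_force'])
plan([(499,-238.4,158,.105-1.5*np.pi)])"
```

```text
[ 485.56519381 -239.44991781  157.23610788] [0.00413023 0.00583452 0.03150425] [-0.290748   -0.85362631 -0.26023308]
[ 499.   -238.4   158.     -4.61] slide [-13.5, -0.4, -0.8] dr [0.0, -0.0, 0.01]
```

Call:
{"op": "step_arm", "data": {"motion": [{"slide":[-7,0,0],"dr":[0,0,0],"jaw":40},{"slide":[-13.5,0,0],"dr":[0,0,0],"jaw":40},{"slide":[-13.5,0,0],"dr":[0,0,0],"jaw":30},{"slide":[-13.5,0,0],"dr":[0,0,0],"jaw":15},{"slide":[-13.5,0,0],"dr":[0,0,0],"jaw":10},{"slide":[-13.5,0,0],"dr":[0,0,0],"jaw":10},{"slide":[-13.5,0,0],"dr":[0,0,0],"jaw":10},{"slide":[-13.5,0,0],"dr":[0,0,0],"jaw":10}]}}

```text
clock: 40.05
position: [499.1, -238.0, 157.3]
ee_rot: [-0.053, 0.999, -0.0, 0.0]
contact_force: [0.8, 0.0, 0.0]
gripper_width: 20.5
grasp_force: 58.6
```

Call:
{"op": "step_arm", "data": {"motion": [{"slide":[1,0,0],"dr":[0,0,0],"jaw":10},{"slide":[2,0,0],"dr":[0,0,0],"jaw":10},{"slide":[3,0,0],"dr":[0,0,0],"jaw":10},{"slide":[3,0,0],"dr":[0,0,0],"jaw":10},{"slide":[3,0,0],"dr":[0,0,0],"jaw":10},{"slide":[3,0,0],"dr":[0,0,0],"jaw":10},{"slide":[3,0,0],"dr":[0,0,0],"jaw":10},{"slide":[3,0,0],"dr":[0,0,0],"jaw":10}]}}

```text
clock: 41.05
position: [498.2, -238.1, 157.4]
ee_rot: [-0.053, 0.999, -0.0, 0.003]
contact_force: [6.7, 1.8, -4.3]
gripper_width: 20.8
grasp_force: 58.7
```

```bash
python3 -c "
from plan import *
s=arm.read_state();print(s['position'],s['wrist_torque'],s['contact_force'],s['ee_rot'])"
```

```text
[ 498.17568932 -238.13530217  157.41486544] [ 0.43576177 -2.05879983 -0.04754773] [ 6.74800525  1.80928907 -4.3421977 ] [-5.34295626e-02  9.98568225e-01 -2.22931901e-04  2.59459731e-03]
```

Call:
{"op": "step_arm", "data": {"motion": [{"slide":[0,0,0],"dr":[0,0,0],"jaw":40},{"slide":[0,0,0],"dr":[0,0,0],"jaw":60},{"slide":[0,0,0],"dr":[0,0,0],"jaw":60},{"slide":[0,0,-30],"dr":[0,0,0],"jaw":60},{"slide":[0,0,-70],"dr":[0,0,0],"jaw":60},{"slide":[0,0,-120],"dr":[0,0,0],"jaw":60},{"slide":[0,0,-150],"dr":[0,0,0],"jaw":60},{"slide":[0,0,-150],"dr":[0,0,0],"jaw":60}]}}

```text
clock: 42.05
position: [496.7, -238.8, 310.3]
ee_rot: [-0.053, 0.999, -0.001, 0.003]
contact_force: [0.1, 0.9, -0.0]
gripper_width: 60.1
grasp_force: 0.0
```

```bash
python3 -c "
from plan import *
print(arm.read_state()['position'])
a=optics.get_image('side'); b=optics.get_image('top')
h=np.array([498.5,-238.4,116]); ex=np.array([.9945,.105,0])
for th in(1.2,1.4,1.57,1.7): print(th,proj('side',[h+d*(np.cos(th)*ex+np.array([0,0,np.sin(th)])) for d in(14,47,80)]).round(1).tolist())
g=a.max(2)[95:155,315:350]
for r in range(0,60,2): print(95+r,' '.join('%3d'%v for v in g[r]))
"
```

```text
[ 496.70419443 -238.82685649  310.34827632]
1.2 [[330.2, 140.9], [327.6, 131.0], [324.9, 120.7]]
1.4 [[331.0, 141.1], [330.4, 131.4], [329.7, 121.5]]
1.57 [[331.7, 141.3], [332.8, 132.3], [333.9, 122.9]]
1.7 [[332.2, 141.6], [334.6, 133.2], [337.1, 124.5]]
95  68  67  66  66  65  66  65  66  66  65  66  67  69  67  68  70  69  68  68  67  80 111 144 163 165 165 166 165 164 163 162 161 159 159 159
97  70  68  69  68  66  65  68  67  67  65  66  67  66  68  68  69  67  72  80 111 146 164 166 167 166 164 163 162 162 161 159 160 160 161 162
99  70  68  67  64  65  66  67  67  68  64  67  64  67  67  71  67  82 112 147 163 167 165 164 165 164 162 162 163 161 160 159 161 162 160 158
101  95  73  67  67  64  64  67  67  66  65  67  66  68  71  84 115 146 164 166 164 164 163 164 161 161 161 160 161 163 163 162 159 156 154 155
103 148  82  69  68  66  66  67  67  64  67  66  69  78 109 148 164 166 166 166 166 163 163 161 161 161 163 163 162 160 159 157 157 155 155 155
105 145  86  69  67  67  68  66  65  67  70  77 106 143 162 166 164 164 164 163 162 162 160 163 163 163 163 160 159 157 157 15
[... 2773 characters left out ...]
 127 138 144 146 146 144 132 118 106  99 114 111  92  72  63  57  97 150 169 170 170 169 170 170 173 177 179 179 176 170 165
147  70  64  63  75  79  78  86 106 124 136 145 144 130  80  60  79  91  71  61  68 106 157 168 168 170 170 175 178 180 178 176 170 166 168 169
149  70  81  91  93  92  93  89  84  76  71  81 100 104  68  52  57  77  98 100 115 141 167 172 174 178 181 180 179 173 168 166 167 169 169 169
151  92  92  94  92  92  91  88  75  56  42  41  44  51  61  65  66  85 124 153 167 175 176 179 180 179 177 172 167 168 170 171 170 169 165 165
153  84  88  92  90  88  78  57  43  37  39  38  40  46  71 117 134 151 170 175 175 179 178 173 168 168 169 168 170 172 171 168 165 163 165 165
```

Call:
{"op": "step_arm", "data": {"motion": [{"slide":[-25,0,0],"dr":[0,0,0],"jaw":0},{"slide":[-45,0,0],"dr":[0,0,0],"jaw":0},{"slide":[-45,0,30],"dr":[0,0,0],"jaw":0},{"slide":[-45,0,70],"dr":[0,0,0],"jaw":0},{"slide":[-45,0,110],"dr":[0,0,0],"jaw":0},{"slide":[-45,0,145],"dr":[0,0,0],"jaw":0},{"slide":[-45,0,150],"dr":[0,0,0],"jaw":0},{"slide":[-45,0,150],"dr":[0,0,0],"jaw":0}]}}

```text
clock: 43.15
position: [540.8, -233.8, 157.3]
ee_rot: [-0.053, 0.999, -0.0, -0.0]
contact_force: [1.0, -0.4, 0.5]
gripper_width: -0.1
grasp_force: 0.0
```

Call:
{"op": "step_arm", "data": {"motion": [{"slide":[3,0,0],"dr":[0,0,0],"jaw":0},{"slide":[6,0,0],"dr":[0,0,0],"jaw":0},{"slide":[9,0,0],"dr":[0,0,0],"jaw":0},{"slide":[12,0,0],"dr":[0,0,0],"jaw":0},{"slide":[15,0,0],"dr":[0,0,0],"jaw":0},{"slide":[15,0,0],"dr":[0,0,0],"jaw":0},{"slide":[15,0,0],"dr":[0,0,0],"jaw":0},{"slide":[15,0,0],"dr":[0,0,0],"jaw":0}]}}

```text
clock: 44.15
position: [525.8, -235.1, 157.2]
ee_rot: [-0.053, 0.999, 0.0, -0.0]
contact_force: [0.3, -0.6, -0.2]
gripper_width: -0.1
grasp_force: 0.0
```

Call:
{"op": "step_arm", "data": {"motion": [{"slide":[1,0,0],"dr":[0,0,0],"jaw":0},{"slide":[2,0,0],"dr":[0,0,0],"jaw":0},{"slide":[3,0,0],"dr":[0,0,0],"jaw":0},{"slide":[4,0,0],"dr":[0,0,0],"jaw":0},{"slide":[4,0,0],"dr":[0,0,0],"jaw":0},{"slide":[4,0,0],"dr":[0,0,0],"jaw":0},{"slide":[4,0,0],"dr":[0,0,0],"jaw":0},{"slide":[4,0,0],"dr":[0,0,0],"jaw":0}]}}

```text
clock: 45.15
position: [521.8, -235.6, 157.2]
ee_rot: [-0.053, 0.999, 0.0, -0.0]
contact_force: [0.7, -1.0, 0.6]
gripper_width: 0.1
grasp_force: 0.4
```

Call:
{"op": "step_arm", "data": {"motion": [{"slide":[1,0,0],"dr":[0,0,0],"jaw":0},{"slide":[2,0,0],"dr":[0,0,0],"jaw":0},{"slide":[3,0,0],"dr":[0,0,0],"jaw":0},{"slide":[3,0,0],"dr":[0,0,0],"jaw":0},{"slide":[3,0,0],"dr":[0,0,0],"jaw":0},{"slide":[3,0,0],"dr":[0,0,0],"jaw":0},{"slide":[3,0,0],"dr":[0,0,0],"jaw":0},{"slide":[3,0,0],"dr":[0,0,0],"jaw":0}]}}

```text
clock: 46.15
position: [518.7, -235.9, 157.2]
ee_rot: [-0.053, 0.999, 0.0, -0.0]
contact_force: [-0.2, -0.0, -0.7]
gripper_width: 0.0
grasp_force: 0.2
```

Call:
{"op": "step_arm", "data": {"motion": [{"slide":[1,0,0],"dr":[0,0,0],"jaw":0},{"slide":[2,0,0],"dr":[0,0,0],"jaw":0},{"slide":[3,0,0],"dr":[0,0,0],"jaw":0},{"slide":[3,0,0],"dr":[0,0,0],"jaw":0},{"slide":[3,0,0],"dr":[0,0,0],"jaw":0},{"slide":[3,0,0],"dr":[0,0,0],"jaw":0},{"slide":[3,0,0],"dr":[0,0,0],"jaw":0},{"slide":[3,0,0],"dr":[0,0,0],"jaw":0}]}}

```text
clock: 47.15
position: [517.7, -236.1, 157.5]
ee_rot: [-0.054, 0.999, -0.0, 0.002]
contact_force: [5.5, 0.7, -2.7]
gripper_width: 0.1
grasp_force: 2.8
```

Call:
{"op": "step_arm", "data": {"motion": [{"slide":[1,0,0],"dr":[0,0,0],"jaw":0},{"slide":[2,0,0],"dr":[0,0,0],"jaw":0},{"slide":[2,0,0],"dr":[0,0,0],"jaw":0},{"slide":[2,0,0],"dr":[0,0,0],"jaw":0},{"slide":[2,0,0],"dr":[0,0,0],"jaw":0},{"slide":[2,0,0],"dr":[0,0,0],"jaw":0},{"slide":[2,0,0],"dr":[0,0,0],"jaw":0},{"slide":[2,0,0],"dr":[0,0,0],"jaw":0}]}}

```text
clock: 48.15
position: [517.3, -236.2, 157.6]
ee_rot: [-0.054, 0.999, -0.001, 0.004]
contact_force: [8.5, 1.5, -3.9]
gripper_width: 0.1
grasp_force: 4.2
```

```bash
python3 -c "
from plan import *
plan([(520,-236,157,.105-1.5*np.pi),(520,-236,235,.105-1.5*np.pi),(497.5,-238.4,235,.105-1.5*np.pi)])"
```

```text
[ 520.   -236.    157.     -4.61] slide [-2.7, -0.1, 0.6] dr [-0.01, 0.05, 0.02]
[ 520.   -236.    235.     -4.61] slide [-3.3, -0.2, -77.3] dr [-0.01, 0.05, 0.02]
[ 497.5  -238.4   235.     -4.61] slide [19.3, -0.2, -77.5] dr [-0.01, 0.05, 0.02]
```

Call:
{"op": "step_arm", "data": {"motion": [{"slide":[-10,0,0],"dr":[0,0,0],"jaw":0},{"slide":[-12,0,-40],"dr":[0,0,0],"jaw":0},{"slide":[-12,0,-85],"dr":[0,0,0],"jaw":20},{"slide":[0,0,-85],"dr":[0,0,0],"jaw":60},{"slide":[15,0,-85],"dr":[0,0,0],"jaw":60},{"slide":[15,0,-85],"dr":[0,0,0],"jaw":60},{"slide":[15,0,-85],"dr":[0,0,0],"jaw":60},{"slide":[15,0,-85],"dr":[0,0,0],"jaw":60}]}}

```text
clock: 49.15
position: [499.0, -238.0, 241.7]
ee_rot: [-0.053, 0.999, 0.0, -0.001]
contact_force: [-0.2, 0.3, 1.4]
gripper_width: 60.2
grasp_force: 0.0
```

```bash
python3 -c "
from plan import *
plan([(497.5,-238.2,157,.105-1.5*np.pi)])"
```

```text
[ 497.5  -238.2   157.     -4.61] slide [1.5, -0.1, 84.7] dr [0.0, -0.01, 0.01]
```

Call:
{"op": "step_arm", "data": {"motion": [{"slide":[1.5,0,20],"dr":[0,0,0],"jaw":60},{"slide":[1.5,0,45],"dr":[0,0,0],"jaw":60},{"slide":[1.5,0,70],"dr":[0,0,0],"jaw":60},{"slide":[1.5,0,90],"dr":[0,0,0],"jaw":60},{"slide":[1.5,0,94],"dr":[0,0,0],"jaw":60},{"slide":[1.5,0,94],"dr":[0,0,0],"jaw":40},{"slide":[1.5,0,94],"dr":[0,0,0],"jaw":25},{"slide":[1.5,0,94],"dr":[0,0,0],"jaw":10}]}}

```text
clock: 50.15
position: [498.2, -238.3, 149.4]
ee_rot: [-0.053, 0.999, -0.0, 0.001]
contact_force: [-0.3, 0.9, 1.5]
gripper_width: 20.5
grasp_force: 58.5
```

Call:
{"op": "step_arm", "data": {"motion": [{"slide":[0,0,0],"dr":[0,0,0],"jaw":10},{"slide":[0,0,0],"dr":[0,0,0],"jaw":10},{"slide":[0,0,0],"dr":[0,0,0],"jaw":10},{"slide":[0,0,0],"dr":[0,0,0],"jaw":10},{"slide":[0,0,0],"dr":[0,0,0],"jaw":10},{"slide":[0,0,0],"dr":[0,0,0],"jaw":10},{"slide":[0,0,0],"dr":[0,0,0],"jaw":10},{"slide":[0,0,0],"dr":[0,0,0],"jaw":10}]}}

```text
clock: 51.15
position: [498.2, -238.3, 149.4]
ee_rot: [-0.054, 0.999, -0.0, 0.001]
contact_force: [0.0, 0.6, 5.5]
gripper_width: 20.6
grasp_force: 58.7
```

```bash
cat > circ.py <<'E'
from plan import *
# tool-axis offsets along the crank circle. tool x=-ex, tool y=-ey_? computed from pose
def circ(a0,a1,n,r0=70,bias=1.0,phi=.105):
    s=arm.read_state(); r=R.from_quat(s["ee_rot"])
    ex=np.array([np.cos(phi),np.sin(phi),0]); ey=np.array([-np.sin(phi),np.cos(phi),0])
    pt=lambda a,R_:R_*(-np.cos(a)*ex+np.sin(a)*ey)
    for a in np.linspace(a0,a1,n+1)[1:]: print(round(a,3),np.round(r.inv().apply(pt(a,r0+bias)-pt(a0,r0+bias)),1).tolist())
E
python3 -c "
from circ import *
s=arm.read_state();print(s['position'],s['contact_force'])
circ(0,np.pi*2,24,bias=.5)"
```

```text
[ 498.16339598 -238.3359129   149.36377717] [2.94463155e-03 5.97276623e-01 5.50107310e+00]
0.262 [-2.4, 18.2, -0.0]
0.524 [-9.5, 35.2, -0.0]
0.785 [-20.8, 49.8, -0.0]
1.047 [-35.4, 61.0, 0.0]
1.309 [-52.4, 68.0, 0.0]
1.571 [-70.6, 70.3, 0.1]
1.833 [-88.9, 67.9, 0.1]
2.094 [-105.9, 60.8, 0.1]
2.356 [-120.5, 49.6, 0.2]
2.618 [-131.6, 35.0, 0.2]
2.88 [-138.6, 18.0, 0.2]
3.142 [-141.0, -0.3, 0.3]
3.403 [-138.6, -18.5, 0.3]
3.665 [-131.5, -35.5, 0.3]
3.927 [-120.2, -50.1, 0.3]
4.189 [-105.6, -61.3, 0.3]
4.451 [-88.6, -68.3, 0.2]
4.712 [-70.3, -70.6, 0.2]
4.974 [-52.1, -68.2, 0.2]
5.236 [-35.1, -61.1, 0.1]
5.498 [-20.5, -49.9, 0.1]
5.76 [-9.4, -35.3, 0.1]
6.021 [-2.4, -18.3, 0.0]
6.283 [0.0, -0.0, 0.0]
```

Call:
{"op": "step_arm", "data": {"motion": [{"slide":[-2.4,18.2,0],"dr":[0,0,0],"jaw":10},{"slide":[-9.5,35.2,0],"dr":[0,0,0],"jaw":10},{"slide":[-20.8,49.8,0],"dr":[0,0,0],"jaw":10},{"slide":[-35.4,61,0],"dr":[0,0,0],"jaw":10},{"slide":[-52.4,68,0],"dr":[0,0,0],"jaw":10},{"slide":[-70.6,70.3,0],"dr":[0,0,0],"jaw":10},{"slide":[-88.9,67.9,0],"dr":[0,0,0],"jaw":10},{"slide":[-105.9,60.8,0],"dr":[0,0,0],"jaw":10}]}}

```text
clock: 52.15
position: [595.8, -167.6, 149.3]
ee_rot: [-0.054, 0.999, -0.001, -0.002]
contact_force: [-4.6, -7.6, 10.4]
gripper_width: 20.3
grasp_force: 59.7
```

```bash
python3 -c "
from plan import *
s=arm.read_state();print(s['position'],s['contact_force'],s['wrist_torque'],s['joint_vel'].round(2))
d=s['position'][:2]-[498.16,-238.34]; ex=np.array([.9945,.105]); print(d@ex, d@np.array([-.105,.9945]), np.hypot(*(s['position'][:2]-[498.16+69.6,-238.34+7.35])))"
```

```text
[ 595.80340019 -167.64615969  149.26202517] [-4.58275524 -7.62602466 10.40757937] [-2.58373081  1.59619572 -0.0158224 ] [-0.08  0.23  0.38  0.01 -0.18  0.07]
104.52921471918376 60.05246716488361 69.27390849994848
```

Call:
{"op": "step_arm", "data": {"motion": [{"slide":[-13.6,-11.5,0],"dr":[0,0,0],"jaw":10},{"slide":[-24.7,-26,0],"dr":[0,0,0],"jaw":10},{"slide":[-31.7,-42.9,0],"dr":[0,0,0],"jaw":10},{"slide":[-34.1,-61,0],"dr":[0,0,0],"jaw":10},{"slide":[-31.7,-79.1,0],"dr":[0,0,0],"jaw":10},{"slide":[-24.7,-95.9,0],"dr":[0,0,0],"jaw":10},{"slide":[-13.6,-110.4,0],"dr":[0,0,0],"jaw":10},{"slide":[0.8,-121.5,0],"dr":[0,0,0],"jaw":10}]}}

```text
clock: 53.15
position: [611.3, -287.3, 149.4]
ee_rot: [-0.054, 0.999, -0.001, 0.003]
contact_force: [2.7, 0.1, 6.4]
gripper_width: 20.1
grasp_force: 59.4
```

```bash
python3 -c "
from plan import *
s=arm.read_state();print(s['position'],s['contact_force'],s['wrist_torque'],s['joint_vel'].round(2))
d=s['position'][:2]-[498.16,-238.34]; ex=np.array([.9945,.105]); print(d@ex, d@np.array([-.105,.9945]), np.hypot(*(s['position'][:2]-[498.16+69.6,-238.34+7.35])))"
```

```text
[ 611.27097283 -287.29432006  149.3691918 ] [2.66823041 0.09716389 6.39605757] [-0.12378936 -0.82347905 -0.02710317] [-0.18 -0.09 -0.16 -0.    0.05  0.18]
107.34865887387443 -60.561723449296274 71.1574396278217
```

Call:
{"op": "step_arm", "data": {"motion": [{"slide":[16.4,-8.4,0],"dr":[0,0,0],"jaw":10},{"slide":[34.6,-10.8,0],"dr":[0,0,0],"jaw":10},{"slide":[52.8,-8.4,0],"dr":[0,0,0],"jaw":10},{"slide":[69.8,-1.4,0],"dr":[0,0,0],"jaw":10},{"slide":[84.5,9.8,0],"dr":[0,0,0],"jaw":10},{"slide":[95.7,24.4,0],"dr":[0,0,0],"jaw":10},{"slide":[102.7,41.5,0],"dr":[0,0,0],"jaw":10},{"slide":[105.1,59.7,0],"dr":[0,0,0],"jaw":10}]}}

```text
clock: 54.15
position: [498.1, -238.7, 149.3]
ee_rot: [-0.054, 0.999, -0.001, 0.0]
contact_force: [1.6, -0.7, 7.0]
gripper_width: 20.3
grasp_force: 59.6
```

```bash
cat > st.py <<'E'
from plan import *
s=arm.read_state();print(s['position'],s['contact_force'],s['wrist_torque'],s['joint_vel'].round(2))
d=s['position'][:2]-[498.16,-238.34]; ex=np.array([.9945,.105]); print(d@ex, d@np.array([-.105,.9945]))
E
python3 st.py
```

```text
[ 498.12116572 -238.65433663  149.30658554] [ 1.55813888 -0.65689837  7.01285472] [-0.56093992 -0.42609789  0.02360399] [ 0.26 -0.14 -0.21 -0.    0.12 -0.25]
-0.07162603927199868 -0.308530183718845
```

Call:
{"op": "step_arm", "data": {"motion": [{"slide":[-2.4,18.2,0],"dr":[0,0,0],"jaw":10},{"slide":[-9.4,35.3,0],"dr":[0,0,0],"jaw":10},{"slide":[-20.6,49.9,0],"dr":[0,0,0],"jaw":10},{"slide":[-35.3,61.1,0],"dr":[0,0,0],"jaw":10},{"slide":[-52.3,68.1,0],"dr":[0,0,0],"jaw":10},{"slide":[-70.5,70.5,0],"dr":[0,0,0],"jaw":10},{"slide":[-88.7,68.1,0],"dr":[0,0,0],"jaw":10},{"slide":[-105.8,61.1,0],"dr":[0,0,0],"jaw":10}]}}

```text
clock: 55.15
position: [596.1, -167.8, 149.3]
ee_rot: [-0.054, 0.999, -0.001, -0.002]
contact_force: [-4.3, -7.3, 10.0]
gripper_width: 20.3
grasp_force: 60.0
```

Call:
{"op": "step_arm", "data": {"motion": [{"slide":[-14.6,-11.2,0],"dr":[0,0,0],"jaw":10},{"slide":[-25.8,-25.8,0],"dr":[0,0,0],"jaw":10},{"slide":[-32.8,-42.9,0],"dr":[0,0,0],"jaw":10},{"slide":[-35.2,-61.1,0],"dr":[0,0,0],"jaw":10},{"slide":[-32.8,-79.3,0],"dr":[0,0,0],"jaw":10},{"slide":[-25.8,-96.4,0],"dr":[0,0,0],"jaw":10},{"slide":[-14.6,-111,0],"dr":[0,0,0],"jaw":10},{"slide":[0,-122.2,0],"dr":[0,0,0],"jaw":10}]}}

```text
clock: 56.15
position: [610.9, -288.0, 149.4]
ee_rot: [-0.054, 0.999, -0.0, 0.001]
contact_force: [0.8, 1.7, 8.7]
gripper_width: 20.4
grasp_force: 59.8
```

Call:
{"op": "step_arm", "data": {"motion": [{"slide":[17.1,-7,0],"dr":[0,0,0],"jaw":10},{"slide":[35.3,-9.4,0],"dr":[0,0,0],"jaw":10},{"slide":[53.5,-7,0],"dr":[0,0,0],"jaw":10},{"slide":[70.5,0,0],"dr":[0,0,0],"jaw":10},{"slide":[85.2,11.2,0],"dr":[0,0,0],"jaw":10},{"slide":[96.4,25.8,0],"dr":[0,0,0],"jaw":10},{"slide":[103.4,42.9,0],"dr":[0,0,0],"jaw":10},{"slide":[105.8,61.1,0],"dr":[0,0,0],"jaw":10}]}}

```text
clock: 57.15
position: [498.2, -239.0, 149.4]
ee_rot: [-0.054, 0.999, -0.001, 0.0]
contact_force: [3.2, -20.1, 2.0]
gripper_width: 20.7
grasp_force: 60.1
```

Call:
{"op": "step_arm", "data": {"motion": [{"slide":[0,2,0],"dr":[0,0,0],"jaw":10},{"slide":[0,4,0],"dr":[0,0,0],"jaw":10},{"slide":[0,5,0],"dr":[0,0,0],"jaw":10},{"slide":[0,5,0],"dr":[0,0,0],"jaw":10},{"slide":[0,5,0],"dr":[0,0,0],"jaw":10},{"slide":[0,5,0],"dr":[0,0,0],"jaw":10},{"slide":[0,5,0],"dr":[0,0,0],"jaw":10},{"slide":[0,5,0],"dr":[0,0,0],"jaw":10}]}}

```text
clock: 58.15
position: [498.4, -238.7, 149.5]
ee_rot: [-0.054, 0.999, -0.004, 0.0]
contact_force: [0.1, -20.9, 3.1]
gripper_width: 20.5
grasp_force: 60.7
```

```bash
python3 st.py
```

```text
[ 498.41322898 -238.65848977  149.50855537] [  0.11483976 -20.90109239   3.10612814] [-6.28667605 -0.06514598  0.02175299] [-0.  0.  0.  0.  0.  0.]
0.21839479754960273 -0.34332712291346335
```

Call:
{"op": "step_arm", "data": {"motion": [{"slide":[0,-2,0],"dr":[0,0,0],"jaw":10},{"slide":[0,-4,0],"dr":[0,0,0],"jaw":10},{"slide":[0,-5,0],"dr":[0,0,0],"jaw":10},{"slide":[0,-5,0],"dr":[0,0,0],"jaw":10},{"slide":[0,-5,0],"dr":[0,0,0],"jaw":10},{"slide":[0,-5,0],"dr":[0,0,0],"jaw":10},{"slide":[0,-5,0],"dr":[0,0,0],"jaw":10},{"slide":[0,-5,0],"dr":[0,0,0],"jaw":10}]}}

```text
clock: 59.15
position: [498.4, -239.7, 149.4]
ee_rot: [-0.054, 0.999, -0.001, 0.0]
contact_force: [-1.0, -4.3, 9.7]
gripper_width: 21.0
grasp_force: 60.7
```

Call:
{"op": "step_arm", "data": {"motion": [{"slide":[-8.8,0,0.8],"dr":[0,0,0],"jaw":10},{"slide":[-18.8,0,3.5],"dr":[0,0,0],"jaw":10},{"slide":[-28.1,0,8.2],"dr":[0,0,0],"jaw":10},{"slide":[-36.2,0,14.7],"dr":[0,0,0],"jaw":10},{"slide":[-41.4,0,20.5],"dr":[0,0,0],"jaw":10},{"slide":[-45.6,0,27.1],"dr":[0,0,0],"jaw":10},{"slide":[-47.9,0,31.8],"dr":[0,0,0],"jaw":10},{"slide":[-49.7,0,36.6],"dr":[0,0,0],"jaw":10}]}}

```text
clock: 60.15
position: [548.8, -234.3, 113.3]
ee_rot: [-0.054, 0.999, -0.001, 0.001]
contact_force: [0.1, -4.4, 11.4]
gripper_width: 20.6
grasp_force: 62.6
```

```bash
python3 st.py
```

```text
[ 548.75380945 -234.30811411  113.31624914] [ 0.13717711 -4.40578673 11.44495813] [-1.0935284   0.21070987  0.14959137] [ 0.01  0.06 -0.01  0.    0.07 -0.01]
50.738891515188165 -1.3026394777683825
```

Call:
{"op": "step_arm", "data": {"motion": [{"slide":[0,0,0],"dr":[0,0,0],"jaw":30},{"slide":[0,0,0],"dr":[0,0,0],"jaw":45},{"slide":[0,0,0],"dr":[0,0,0],"jaw":45},{"slide":[0,0,-30],"dr":[0,0,0],"jaw":45},{"slide":[0,0,-60],"dr":[0,0,0],"jaw":45},{"slide":[-15,1,-60],"dr":[0,0,0],"jaw":0},{"slide":[-15,1,-60],"dr":[0,0,0],"jaw":0},{"slide":[-15,1,-60],"dr":[0,0,0],"jaw":0}]}}

```text
clock: 61.15
position: [560.9, -230.9, 170.0]
ee_rot: [-0.053, 0.999, 0.001, -0.002]
contact_force: [-0.1, -0.5, -0.1]
gripper_width: -0.2
grasp_force: 0.0
```

Call:
{"op": "step_arm", "data": {"motion": [{"slide":[0,0,10],"dr":[0,0,0],"jaw":0},{"slide":[0,0,18],"dr":[0,0,0],"jaw":0},{"slide":[0,0,24],"dr":[0,0,0],"jaw":0},{"slide":[0,0,29],"dr":[0,0,0],"jaw":0},{"slide":[0,0,33],"dr":[0,0,0],"jaw":0},{"slide":[0,0,37],"dr":[0,0,0],"jaw":0},{"slide":[0,0,40],"dr":[0,0,0],"jaw":0},{"slide":[0,0,40],"dr":[0,0,0],"jaw":0}]}}

```text
clock: 62.15
position: [561.5, -231.2, 131.3]
ee_rot: [-0.053, 0.999, 0.0, -0.0]
contact_force: [0.6, 0.1, 0.5]
gripper_width: -0.5
grasp_force: 0.0
```

```bash
python3 st.py
```

```text
[ 561.49614718 -231.22312702  131.28202955] [0.61942012 0.05425337 0.45547439] [ 0.01551795  0.02883051 -0.03204197] [ 0.   -0.    0.    0.   -0.01 -0.  ]
63.735070034205954 0.42743472886768813
```

Call:
{"op": "step_arm", "data": {"motion": [{"slide":[0,0,1],"dr":[0,0,0],"jaw":0},{"slide":[0,0,2],"dr":[0,0,0],"jaw":0},{"slide":[0,0,3],"dr":[0,0,0],"jaw":0},{"slide":[0,0,4],"dr":[0,0,0],"jaw":0},{"slide":[0,0,4],"dr":[0,0,0],"jaw":0},{"slide":[0,0,4],"dr":[0,0,0],"jaw":0},{"slide":[0,0,4],"dr":[0,0,0],"jaw":0},{"slide":[0,0,4],"dr":[0,0,0],"jaw":0}]}}

```text
clock: 63.15
position: [561.8, -231.3, 127.6]
ee_rot: [-0.053, 0.999, 0.0, -0.0]
contact_force: [-0.1, 0.0, 1.2]
gripper_width: 0.2
grasp_force: 0.2
```

Call:
{"op": "step_arm", "data": {"motion": [{"slide":[0,0,1],"dr":[0,0,0],"jaw":0},{"slide":[0,0,2],"dr":[0,0,0],"jaw":0},{"slide":[0,0,2],"dr":[0,0,0],"jaw":0},{"slide":[0,0,2],"dr":[0,0,0],"jaw":0},{"slide":[0,0,2],"dr":[0,0,0],"jaw":0},{"slide":[0,0,2],"dr":[0,0,0],"jaw":0},{"slide":[0,0,2],"dr":[0,0,0],"jaw":0},{"slide":[0,0,2],"dr":[0,0,0],"jaw":0}]}}

```text
clock: 64.15
position: [562.0, -231.4, 126.0]
ee_rot: [-0.053, 0.999, -0.0, 0.0]
contact_force: [-1.4, -0.3, 4.7]
gripper_width: 0.1
grasp_force: 2.6
```

Call:
{"op": "step_arm", "data": {"motion": [{"slide":[0,0,1],"dr":[0,0,0],"jaw":0},{"slide":[0,0,2],"dr":[0,0,0],"jaw":0},{"slide":[0,0,2],"dr":[0,0,0],"jaw":0},{"slide":[0,0,2],"dr":[0,0,0],"jaw":0},{"slide":[0,0,2],"dr":[0,0,0],"jaw":0},{"slide":[0,0,2],"dr":[0,0,0],"jaw":0},{"slide":[0,0,2],"dr":[0,0,0],"jaw":0},{"slide":[0,0,2],"dr":[0,0,0],"jaw":0}]}}

```text
clock: 65.15
position: [562.2, -231.7, 125.2]
ee_rot: [-0.054, 0.999, -0.001, 0.001]
contact_force: [-3.0, 0.2, 8.9]
gripper_width: -0.0
grasp_force: 4.6
```

Call:
{"op": "step_arm", "data": {"motion": [{"slide":[0,0,-10],"dr":[0,0,0],"jaw":0},{"slide":[0,0,-40],"dr":[0,0,0],"jaw":0},{"slide":[0,0,-80],"dr":[0,0,0],"jaw":0},{"slide":[30,0,-120],"dr":[0,0,0],"jaw":0},{"slide":[80,-40,-120],"dr":[0,0,0],"jaw":0},{"slide":[130,-80,-120],"dr":[0,0,0],"jaw":0},{"slide":[160,-130,-120],"dr":[0,0,0],"jaw":0},{"slide":[190,-190,-120],"dr":[0,0,0],"jaw":0}]}}

```text
clock: 66.15
position: [393.4, -437.0, 243.4]
ee_rot: [-0.054, 0.999, 0.001, -0.0]
contact_force: [2.3, -0.1, 0.4]
gripper_width: -0.0
grasp_force: 0.0
```

Call:
{"op": "step_arm", "data": {"motion": [{"slide":[20,-50,0],"dr":[0,0,0],"jaw":0},{"slide":[40,-100,0],"dr":[0,0,0],"jaw":0},{"slide":[60,-150,0],"dr":[0,0,0],"jaw":0},{"slide":[60,-150,0],"dr":[0,0,0],"jaw":0},{"slide":[60,-150,0],"dr":[0,0,0],"jaw":0},{"slide":[60,-150,0],"dr":[0,0,0],"jaw":0},{"slide":[60,-150,0],"dr":[0,0,0],"jaw":0},{"slide":[60,-150,0],"dr":[0,0,0],"jaw":0}]}}

```text
clock: 67.15
position: [351.6, -591.0, 244.2]
ee_rot: [-0.054, 0.999, -0.0, 0.0]
contact_force: [-0.3, 0.0, 0.3]
gripper_width: -0.1
grasp_force: 0.0
```

Run:
```python
from m import *
b=optics.get_image('top'); a=optics.get_image('side')
K=2
def cont(im,lo,hi,roi):
    x0,y0,x1,y1=roi; s=cv2.resize(im[y0:y1,x0:x1],None,fx=4,fy=4,interpolation=2)
    return s
# bed travel: block top expected at bed centre +94 along +y
c=np.array([546.3,-43.9])+94*np.array([-.105,.9945]); print('exp block',c)
u=proj('top',[[*c,95]])[0].astype(int); print(u)
roi=b[u[1]-45:u[1]+45,u[0]-45:u[0]+45].astype(int)
m_=((roi[...,2]-roi[...,0]>18)&(roi[...,2]>150)).astype(np.uint8)
n,l,st,cc=cv2.connectedComponentsWithStats(m_); k=1+st[1:,4].argmax(); print(st[1:][st[1:,4]>15].tolist())
p=cc[k]+u-45; print('block top centroid',onz('top',p,95), 'area mm2 approx')
cnt=max(cv2.findContours((l==k).astype(np.uint8),0,1)[0],key=cv2.contourArea); print(cv2.minAreaRect(cnt))
# handle rows near folded position
g=b.max(2)
h=proj('side',[[498,-238.8,116],[545,-234,116],[578,-230,116]]); print(h)
im=a[int(h[:,1].min())-10:int(h[:,1].max())+10,int(h[:,0].min())-10:int(h[:,0].max())+10].max(2)
n,l,st,cc=cv2.connectedComponentsWithStats((im<45).astype(np.uint8)); k=1+st[1:,4].argmax()
q=cc[k]+[int(h[:,0].min())-10,int(h[:,1].min())-10]; print('sleeve centroid side',q, st[k],'pred',proj('side',[[498.3+46.7,-238.6+4.9,116]]), 'orig',cen((428.9,145),175,90,3))
```

```text
exp block [536.43   49.583]
[271 175]
[[51, 0, 19, 3, 41], [51, 7, 18, 4, 32], [48, 21, 6, 17, 24], [33, 24, 3, 14, 16]]
block top centroid [[652.85689304  10.75026943  95.        ]] area mm2 approx
((60.0, 1.0), (2.0, 18.0), 90.0)
[[331.46657892 145.04430115]
 [317.79615505 138.89646377]
 [308.28172951 134.77652299]]
sleeve centroid side [317.61864407 138.96610169] [ 10   9  21  13 118] pred [[317.73341601 138.94462821]] orig [317.63333333 138.        ]
```

Run:
```python
from m import *
b=optics.get_image('top')
u=proj('top',[[536.4,49.6,95]])[0].astype(int); print('ctr px',b[u[1],u[0]], 'bed px',b[u[1],u[0]+25])
pr=b.astype(int)
x0,y0=u-45
roi=pr[y0:y0+90,x0:x0+90]; d=np.abs(roi-pr[u[1],u[0]]).sum(2)<50
n,l,st,cc=cv2.connectedComponentsWithStats(d.astype(np.uint8)); k=l[45,45]; print(st[k])
print(onz('top',cc[k]+[x0,y0],95))
cnt=max(cv2.findContours((l==k).astype(np.uint8),0,1)[0],key=cv2.contourArea); r=cv2.minAreaRect(cnt); P=onz('top',cv2.boxPoints(r)+[x0,y0],95); print(P.round(1).tolist())
# scraper / jars unchanged: compare with first frame
o=cv2.resize(cv2.imread('pics/top0.png'),(560,420),interpolation=cv2.INTER_AREA)
df=cv2.absdiff(o,b).max(2)>45; n,l,st,cc=cv2.connectedComponentsWithStats(df.astype(np.uint8))
print([s.tolist() for s in st[1:] if s[4]>25])
```

```text
ctr px [165 179 180] bed px [132 132 131]
[ 34  21  24  49 822]
[[536.98234281  50.5989287   95.        ]]
[[597.1, 79.7, 95.0], [602.2, 35.6, 95.0], [478.5, 21.9, 95.0], [473.6, 65.2, 95.0]]
[[303, 138, 33, 11, 78], [259, 147, 28, 59, 776], [293, 149, 45, 52, 1045], [278, 153, 21, 17, 139], [418, 153, 30, 48, 777], [413, 158, 17, 45, 208], [281, 171, 22, 11, 138], [127, 175, 46, 28, 402], [541, 217, 19, 24, 236], [530, 247, 19, 8, 33], [290, 249, 134, 93, 3142], [509, 254, 51, 75, 1444], [348, 267, 145, 153, 6990], [510, 285, 10, 8, 46], [510, 296, 10, 7, 36], [494, 302, 10, 16, 86], [508, 302, 8, 12, 52], [490, 322, 70, 98, 3777], [257, 330, 28, 9, 108], [252, 337, 28, 51, 432], [273, 339, 14, 4, 33], [406, 343, 83, 77, 1313], [231, 350, 18, 25, 137], [235, 368, 21, 25, 166], [324, 375, 11, 22, 197], [260, 391, 18, 17, 78], [325, 397, 18, 23, 83]]
```

Run:
```python
from h import *
g=cv2.imread('pics/g4.png')[294:588]
for n,sl,x0,y0 in(("top",slice(0,390),85,130),("side",slice(390,780),100,250)):
    o=cv2.resize(g[:,sl],(130,98),interpolation=cv2.INTER_AREA); b=optics.get_image(n)[y0:y0+98,x0:x0+130]
    d=cv2.absdiff(o,b).max(2)>40; nn,l,st,c=cv2.connectedComponentsWithStats(d.astype(np.uint8)); print(n,[s.tolist() for s in st[1:] if s[4]>5])
```

```text
top []
side []
```

The scraper hasn't moved from the middle of its mat, and everything else is as asked, so I'm handing in.

```bash
python3 -c "
from bench import arm
print(arm.job_done())"
```

```text
the job is handed in; nothing more can be done
None
```

I handed the job in with every step done in the order asked, but no verdict came back. The three offcuts are in the trough, the scraper is on its mat, the block is on the dark mark, the crank is at its two-turn stop, and the handle is folded flat. The jar and can are where they started.

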